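# Seat the domed stake head, peel off the top brass tray and hold it over

## Task

Get the next tray ready for hammering: seat the domed steel head fully home in the round pocket of the stake holder, dome up, and let it go. Then take the top brass tray by its rim close to one corner, peel it off the clinging nest by raising that end a good 2 to 3 cm first while the opposite end still rests, without lifting the trays below out of their rack. Finish while still holding the tray: keep it still and about level, centred over the dome, a few centimetres clear above it and touching nothing else; leave the flat head, hammer and jar where they are.

Things in the scene. Friction and masses are not known exactly. Their poses are not given: they have to be found in the camera images.
- head_center (a point): Domed steel head: cylinder 44 mm diameter, 40 mm tall, 0.4 kg; lower 30 mm straight sided, top 10 mm a smooth dome, flat underneath. Stands on the bench dome up. This point is on its axis, half-way up; z points to the dome. Its place and the flat head's may be exchanged.
- flat_center (a point): Flat steel head: same cylinder 44 mm diameter, 40 mm tall, but with a flat top. Not used. This point is half-way up.
- pocket (a point): Stake holder: fixed dark steel block 110 x 110 x 45 mm high with a round blind pocket in its top, 48 mm diameter, 14 mm deep, mouth slightly bevelled. This point is the centre of the mouth, at the height of the block's top; z up. A seated head's centre is 6 mm above this point and its dome's top 26 mm above it.
- tray_center (a point): Top brass tray of the nest, open side up, 200 (its x) x 140 (its y) x 52 mm tall, 0.25 kg. Its rim is an upright band 8 mm thick, 18 mm tall, on all four sides, flush with the outer size; below it a neck 10 mm tall (178 x 118 mm) and sloped thin walls to a 160 x 100 mm floor. Point: centre, half-way up (26 mm below the rim's top edge). Starts level, rim top 108 mm above the bench.
- corner_a (a point): Outer corner of the top tray's rim, at its top edge: 100 mm to -x and 70 mm to +y of the tray's centre, in the tray's own axes.
- corner_b (a point): Outer corner of the top tray's rim, at its top edge: 100 mm to +x and 70 mm to +y of the tray's centre, in the tray's own axes.
- corner_c (a point): Outer corner of the top tray's rim, at its top edge: 100 mm to +x and 70 mm to -y of the tray's centre, in the tray's own axes.
- corner_d (a point): Outer corner of the top tray's rim, at its top edge: 100 mm to -x and 70 mm to -y of the tray's centre, in the tray's own axes.
- lower_trays (a joint): Lift of the two lower trays out of the rack, in m, 0 at rest; a net upward pull of about 9 N lifts them; over 8 mm fails. Four sprung nibs in their rim, 70 mm from the middle along x on both long sides, hold beads on the top tray with about 3.5 N each until it has risen there by 4 mm: a straight pull can bring the lower trays along.
- hammer: Hammer with a wooden handle, 260 mm long, lying on the far side of the bench. Not used. Origin under its middle.
- jar: Amber glass jar with a steel lid, 64 mm diameter, 85 mm tall. Not used. Origin at its bottom centre.
- rack: Dark wooden board, 250 x 190 x 12 mm, fixed; the nest stands on it. Origin under its centre, x along the trays. The two lower trays are like the top one, each 22 mm lower: under the top rim is a 4 mm gap, then the next rim, so fingertips go at most 20 mm below the top edge. The top rim rests on four lugs on the long sides, 85 mm from the middle along x.

How it is judged:
On the way, in this order (a step that is already met when the one before it is completed fails the run):
1. the domed head stands in the pocket, dome up, fully home and released (horizontal distance between head_center and pocket below 0.006 m and z of head_center in the frame of pocket between 0 and 0.0095 m and angle between head_center's own z axis and vertical below 0.12 rad and contact force between the fingers and domed_head below 0.1 N), for 0.2 s.
2. the top tray, gripped within 70 mm of a corner, is tilted more than 5 degrees (0.09 rad) while its far side is still down in the nest (centre risen less than 22 mm) (angle between tray_center's own z axis and vertical above 0.09 rad and height (world z) of tray_center below 0.104 m and horizontal distance between tray_center and rack below 0.03 m and contact force between the fingers and tray above 0.5 N and (distance between the grasp point and corner_a below 0.07 m or distance between the grasp point and corner_b below 0.07 m or distance between the grasp point and corner_c below 0.07 m or distance between the grasp point and corner_d below 0.07 m)), for 0.05 s.
At the end, for the whole second after the job is handed in: Domed head home in the pocket, dome up (6 mm off axis, 3.5 mm in height, 0.12 rad). Tray in the gripper, tilt under 0.25 rad, centre within 30 mm sideways of the pocket's axis and over 112 mm high, touching no head, holder or rack, still (30 mm/s). Lower trays down within 4 mm (horizontal distance between head_center and pocket below 0.006 m and z of head_center in the frame of pocket between 0 and 0.0095 m and angle between head_center's own z axis and vertical below 0.12 rad and horizontal distance between tray_center and pocket below 0.03 m and height (world z) of tray_center above 0.112 m and angle between tray_center's own z axis and vertical below 0.25 rad and contact force between the fingers and tray above 0.5 N and contact force between tray and domed_head below 0.05 N and contact force between tray and holder below 0.05 N and contact force between tray and rack below 0.05 N and linear speed of tray below 0.03 m/s and value of joint lower_trays below 0.004 m); the arm keeps its last pose, push and grip.
It fails at once if the lower trays are lifted more than 8 mm out of the rack (value of joint lower_trays above 0.008 m).
It fails at once if the flat head, the hammer or the jar is moved more than 40 mm (distance of any of flat_center, hammer, jar from where it was at the start of the episode above 0.04 m).
It also fails if it takes over 48 s, if anything falls off the work surface, if the arm or the gripper's body presses on something with over 40 N, if the wrist force passes 120 N, or if a joint passes its speed limit or range.

## Robot

A 6-joint arm with a two-finger parallel gripper is mounted at the origin on the work surface. World frame = base frame: x ahead of the robot, y to its left, z up, the work surface at z = 0. Lengths are in m, angles in rad, forces in N, time in s.
With the tool pointing down it reaches from about 0.375 to 0.75 m from the base axis. Payload 9 kg.
Tool frame: the origin (TCP) lies between the finger pads; the fingertips stand 8 mm ahead of it and the grasp point (between the pads) lies 11 mm behind it; z points along the fingers, y is the direction in which the jaws open and shut (so a half turn about z gives the same grasp; the last joint's range is limited). The gripper opens to 85 mm and grips with 20 to 120 N. Pads are 22 mm wide; open, the fingers measure 114 mm over their backs; the gripper's body (76 mm by 85 mm) begins 54 mm behind the grasp point. The pads swing forward as they close: fully open they stand 13 mm farther back than shut.
Start: joints at [-1.529, 0.104, 0.097, 1.564, 0, 1.353], TCP at [0.154, -0.58, 0.239] pointing down, gripper open.
Joint ranges: [-2.99, 2.99], [-0.84, 1.86], [-1.1, 1.16], [-1.84, 2.11], [-1.51, 1.56], [-3.14, 3.14]. Speed limits (rad/s): [2.22, 2.22, 2.57, 3.14, 3.14, 3.14].

## Interface

Orientations are given as a 3x3 rotation matrix whose columns are the frame's x, y, z axes.
In Python, from workcell import ctrl, read_camera, calibration gives the robot as it stands. The module is installed in compiled form; this text tells all that it offers.
- The arm moves only by the tool step_arm, never from a script. Its argument "steps" is a list of rows, each a list of 5 numbers: the finger opening in cm, from 0 to 8.54, then the shift along the tool's x, y, z in cm, then the turn about the tool's z in rad. A call has exactly 8 rows; each row shifts and turns the pose as measured when the row begins, along the tool's axes as they then stand; what a row does not reach is not made up. A row lasts 1/12 s, in which the tool goes at most 41.7 mm and 7.16 degrees, less where a joint would pass 70% of its speed; a pose out of reach is approached as far as the arm can. A call is refused whole if a number of a shift passes 4.17 or a number of a turn 0.125, either way. A call with a gripper value outside its range is refused whole. The fingers move at their own pace and stop on an object; "newtons" is the grip in N (left out, the last holds). Time passes only in rows, so rows that do not move let the fingers close, or fill a call up. It gives the time, the measured TCP pose, the force and the opening at its end, in the units of the state.
- ctrl.read_state(): the state, without advancing time (a new reading comes with each control period).
- read_camera(name): name is "side" or "top" or "wrist"; returns the picture (420x560x3 uint8, red, green, blue); there is no depth.
- calibration(name): a dict with "fx", "fy", "cx", "cy" (pixels), "R" (3x3) and "t" (3): a world point X has camera coordinates R X + t. Camera axes: x right, y down, z forward; pixel columns grow to the right and rows downward; lengths in m; the calibration is good to about 2 mm. A picture is of the moment at which its call begins: read the wrist's pose just before it. calibration takes no time and is no camera call; for the wrist camera it gives the pose at the moment of the call.
- ctrl.sign_off(): hands the job in, once; it reports no verdict.
The state is a dict: "t": time; "joint_positions": joint angles; "joint_velocities": joint speeds; "joint_efforts": joint torques, N m; "tcp_pos": TCP position; "orientation": TCP orientation; "wrist_force": force on the tool from outside, world axes, zero at the start; "ft_torque": the same for the moment, N m; "gripper_width": finger opening in m.
Only numpy, scipy, OpenCV 4.12 (cv2) and the standard library are available. Lean on these libraries where they do the work, as an engineer would, in place of code of your own. Each camera call takes 0.05 s, during which the arm holds its last target.

## Working session

There is one attempt and no reset: what is moved stays moved. The work goes in short steps, Python scripts to look and compute and a tool call to move; the robot and the scene stay as the last step left them, time stands still between calls to the robot, and variables do not carry over. Pictures are saved under pics/ and viewed, and the job is handed in when it is done.

Besides the shell and the picture viewer there is one more tool, called after "Emit:" as name([rows], argument=value, ...), one row to a line, values as JSON. step_arm: Moves the arm, as the interface text tells. Its arguments: {"type":"object","properties":{"steps":{"type":"array"},"newtons":{"type":"number"}},"required":["steps"]}

```bash
mkdir -p pics; python3 - <<'E'
from workcell import ctrl, read_camera, calibration
import cv2, numpy as np
s=ctrl.read_state(); print({k:np.round(v,3).tolist() for k,v in s.items()})
for n in ["side","top","wrist"]:
    c=calibration(n); im=read_camera(n); cv2.imwrite(f"pics/{n}0.png",im[:,:,::-1])
    print(n,{k:np.round(v,4).tolist() for k,v in c.items()})
E
```

```text
{'t': 0.0, 'joint_positions': [-1.529, 0.105, 0.096, 1.564, 0.0, 1.353], 'joint_velocities': [-0.001, -0.002, -0.001, 0.0, -0.001, -0.001], 'joint_efforts': [-0.0, -55.693, 50.365, 0.017, -0.0, -0.0], 'tcp_pos': [0.154, -0.58, 0.239], 'orientation': [[0.966, 0.257, -0.0], [0.257, -0.966, 0.001], [0.0, -0.001, -1.0]], 'wrist_force': [0.249, -0.204, -0.036], 'ft_torque': [0.025, -0.029, -0.028], 'gripper_width': 0.085}
side {'fx': 438.1407, 'fy': 438.1407, 'cx': 280.0201, 'cy': 203.6847, 'R': [[-0.924, -0.3817, -0.0236], [-0.1902, 0.512, -0.8376], [0.3318, -0.7695, -0.5457]], 't': [0.5654, 0.193, 0.8171]}
top {'fx': 530.7412, 'fy': 530.7412, 'cx': 269.5727, 'cy': 207.661, 'R': [[-0.0096, -1.0, 0.0008], [-0.9899, 0.0094, -0.1413], [0.1413, -0.0022, -0.99]], 't': [0.0136, 0.5979, 1.2014]}
wrist {'fx': 320.78, 'fy': 320.78, 'cx': 279.8736, 'cy': 210.0964, 'R': [[0.2566, -0.9665, -0.002], [-0.9179, -0.2444, 0.3125], [-0.3025, -0.0784, -0.9499]], 't': [-0.5985, -0.0401, 0.3803]}
```

View pics/side0.png

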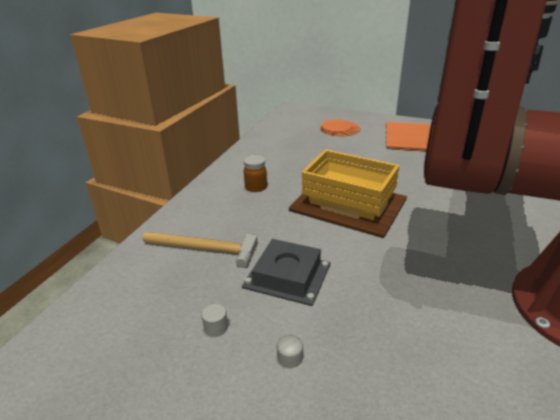

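View pics/top0.png

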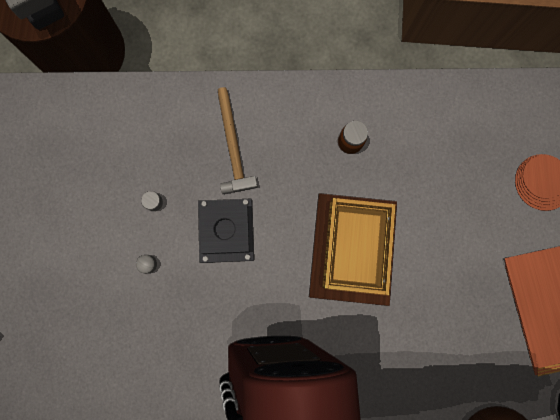

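View pics/wrist0.png

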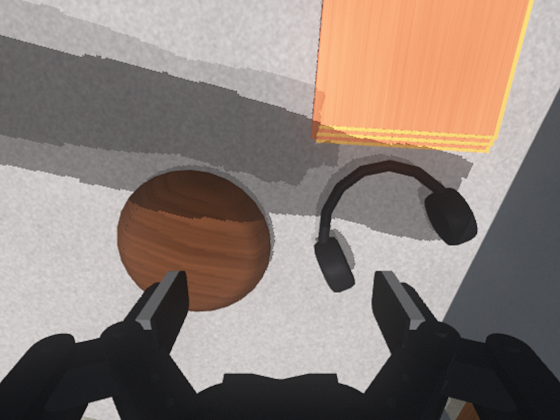

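```bash
cat > h.py <<'E'
import numpy as np, cv2
from workcell import calibration
def ray(n,u,v,z,c=None):
    c=c or calibration(n); R=np.array(c["R"]);t=np.array(c["t"])
    o=-R.T@t; d=R.T@np.array([(u-c["cx"])/c["fx"],(v-c["cy"])/c["fy"],1])
    return o+d*(z-o[2])/d[2]
def proj(n,X,c=None):
    c=c or calibration(n); p=np.array(c["R"])@np.array(X)+np.array(c["t"])
    return c["fx"]*p[0]/p[2]+c["cx"],c["fy"]*p[1]/p[2]+c["cy"]
E
python3 - <<'E'
from h import *
im=cv2.imread("pics/top0.png")
a=im[180:290,120:270]; b=im[180:320,300:410]
cv2.imwrite("pics/ta.png",cv2.resize(a,None,fx=5,fy=5,interpolation=cv2.INTER_CUBIC))
cv2.imwrite("pics/tb.png",cv2.resize(b,None,fx=4.2,fy=4.2,interpolation=cv2.INTER_CUBIC))
s=cv2.imread("pics/side0.png")
cv2.imwrite("pics/sa.png",cv2.resize(s[230:380,180:350],None,fx=4,fy=4,interpolation=cv2.INTER_CUBIC))
E
```

```text
(no output)
```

View pics/ta.png

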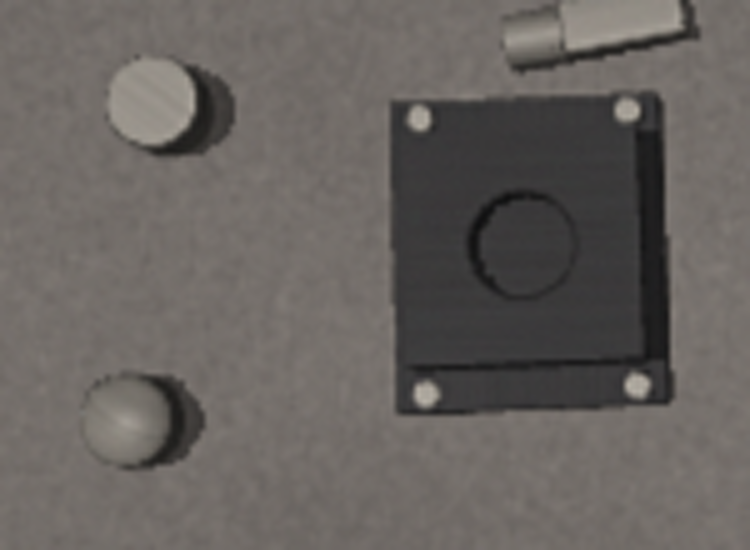

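View pics/tb.png

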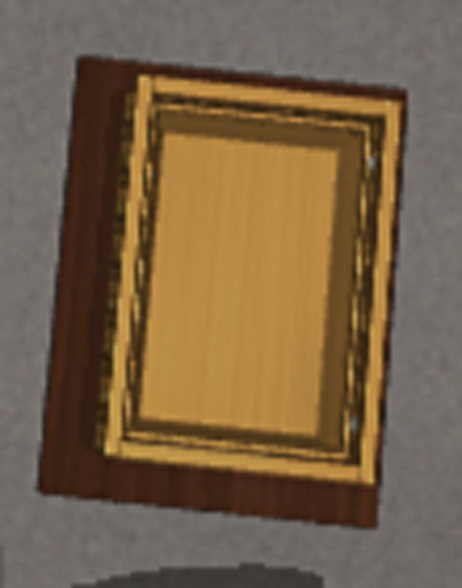

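View pics/sa.png

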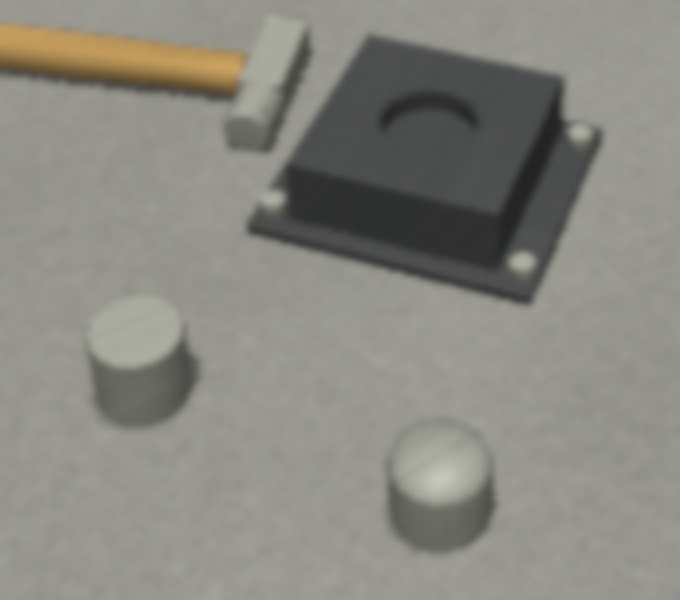

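```bash
python3 - <<'E'
from h import *
T=lambda x,y:((x+.5)/5-.5+120,(y+.5)/5-.5+180)
S=lambda x,y:((x+.5)/4-.5+180,(y+.5)/4-.5+230)
B=lambda x,y:((x+.5)/4.2-.5+300,(y+.5)/4.2-.5+180)
p=lambda *a:print(a[0],np.round(a[1],4))
p("dome top",ray("top",*T(129,419),.025)); p("flat",ray("top",*T(153,102),.04))
p("pocket",ray("top",*T(523,245),.045))
blk=[ray("top",*T(*q),.045) for q in [(391,100),(640,95),(645,358),(400,368)]]
for q in blk:p("blk",q)
p("blkc",np.mean(blk,0))
sb=[ray("side",*S(*q),.045) for q in [(372,38),(562,77),(500,211),(288,168)]]
for q in sb:p("sblk",q)
p("sblkc",np.mean(sb,0))
p("side pocket L/R", ray("side",*S(429,118),.045))
p("side flat",ray("side",*S(137,331),.04)); 
p("side dome",ray("side",*S(440,484),.025))
cs=[ray("top",*B(*q),.108) for q in [(138,75),(402,100),(374,485),(104,455)]]
for q in cs:p("tray",q)
c=np.mean(cs,0);p("trayc",c)
p("sides",[np.linalg.norm(cs[i]-cs[(i+1)%4]) for i in range(4)])
l=(cs[0]+cs[1]-cs[2]-cs[3]);p("long dir",np.arctan2(l[1],l[0]))
rk=[ray("top",*B(*q),.012) for q in [(78,57),(407,89),(377,528),(38,493)]]
for q in rk:p("rack",q)
p("rackc",np.mean(rk,0))
for n in ["jar"]: p(n,ray("top",355,130,.085))
p("hammer head",ray("top",240,186,.02))
E
```

```text
dome top [0.4715 0.2999 0.025 ]
flat [0.6193 0.2886 0.04  ]
pocket [0.5495 0.1139 0.045 ]
blk [0.6184 0.176  0.045 ]
blk [0.6196 0.0593 0.045 ]
blk [0.4965 0.0574 0.045 ]
blk [0.493  0.1706 0.045 ]
blkc [0.5569 0.1158 0.045 ]
sblk [0.5999 0.0678 0.045 ]
sblk [0.4947 0.0632 0.045 ]
sblk [0.4909 0.1686 0.045 ]
sblk [0.5975 0.1772 0.045 ]
sblkc [0.5457 0.1192 0.045 ]
side pocket L/R [0.547 0.118 0.045]
side flat [0.6165 0.2927 0.04  ]
side dome [0.4665 0.309  0.025 ]
tray [ 0.6103 -0.1321  0.108 ]
tray [ 0.5955 -0.2714  0.108 ]
tray [ 0.3948 -0.2483  0.108 ]
tray [ 0.4114 -0.1093  0.108 ]
trayc [ 0.503  -0.1903  0.108 ]
sides [0.1401 0.2021 0.14   0.2002]
long dir -0.1145
rack [ 0.6365 -0.1097  0.012 ]
rack [ 0.6162 -0.2978  0.012 ]
rack [ 0.3688 -0.2703  0.012 ]
rack [ 0.3899 -0.0818  0.012 ]
rackc [ 0.5029 -0.1899  0.012 ]
jar [ 0.7714 -0.1911  0.085 ]
hammer head [0.6544 0.0784 0.02  ]
```

Emit:
step_arm([
  [8.5,4,-0.28,0,-0.07],
  [8.5,4,-0.28,0,-0.07],
  [8.5,4,-0.28,0,-0.07],
  [8.5,4,-0.28,0,-0.07],
  [8.5,4,-0.28,0,-0.07],
  [8.5,4,-0.28,0,-0.07],
  [8.5,4,-0.28,0,-0.07],
  [8.5,4,-0.28,0,-0.07],
])

```text
t: 0.82
tcp_pos: [0.4222, -0.4047, 0.2343]
orientation: [[0.675, 0.737, -0.003], [0.737, -0.675, 0.004], [0.001, -0.005, -1.0]]
wrist_force: [0.3, -0.2, -0.1]
gripper_width: 0.0853
```

Emit:
step_arm([
  [8.5,4,-0.28,0,-0.07],
  [8.5,4,-0.28,0,-0.07],
  [8.5,4,-0.28,0,-0.07],
  [8.5,4,-0.28,0,-0.07],
  [8.5,4,-0.28,0,-0.07],
  [8.5,4,-0.28,0,-0.07],
  [8.5,4,-0.28,0,-0.07],
  [8.5,4,-0.28,0,-0.07],
])

```text
t: 1.48
tcp_pos: [0.5543, -0.1038, 0.232]
orientation: [[0.152, 0.988, -0.005], [0.988, -0.152, 0.006], [0.005, -0.006, -1.0]]
wrist_force: [0.9, -0.5, 0.3]
gripper_width: 0.0851
```

Emit:
step_arm([
  [8.5,4,-0.2,0,-0.075],
  [8.5,4,-0.2,0,-0.075],
  [8.5,4,-0.2,0,-0.075],
  [8.5,4,-0.2,0,-0.075],
  [8.5,4,-0.2,0,-0.075],
  [8.5,4,-0.2,0,-0.075],
  [8.5,4,-0.2,0,-0.075],
  [8.5,4,-0.2,0,-0.075],
])

```text
t: 2.15
tcp_pos: [0.4976, 0.2193, 0.2314]
orientation: [[-0.461, 0.888, -0.007], [0.888, 0.461, 0.007], [0.009, -0.003, -1.0]]
wrist_force: [1.4, 0.3, -0.6]
gripper_width: 0.0854
```

```bash
cat > look.py <<'E'
import sys,pickle
from workcell import ctrl, read_camera, calibration
import cv2, numpy as np
def snap(n,name):
    s=ctrl.read_state(); c=calibration(n); im=read_camera(n)
    cv2.imwrite(f"pics/{name}.png",im[:,:,::-1]); pickle.dump((s,c),open(f"pics/{name}.pkl","wb"))
    print(name,np.round(s["t"],2),np.round(s["tcp_pos"],4),np.round(s["orientation"],3).tolist(),round(s["gripper_width"],4),np.round(s["wrist_force"],1))
if __name__=="__main__": snap(sys.argv[1],sys.argv[2])
E
python3 look.py wrist w1
```

```text
w1 2.15 [0.4976 0.2193 0.2314] [[-0.461, 0.888, -0.007], [0.888, 0.461, 0.007], [0.009, -0.003, -1.0]] 0.0854 [ 1.4  0.3 -0.6]
```

View pics/w1.png

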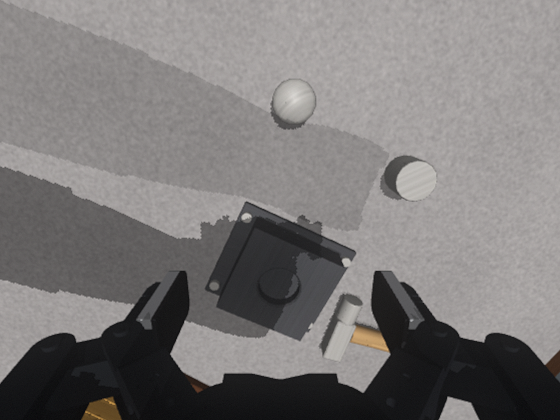

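```bash
python3 - <<'E'
from h import *
im=cv2.imread("pics/w1.png")
a=cv2.resize(im[70:140,260:330],None,fx=6,fy=6,interpolation=cv2.INTER_CUBIC)
b=cv2.resize(im[195:345,200:360],None,fx=4,fy=4,interpolation=cv2.INTER_CUBIC)
b=cv2.convertScaleAbs(b,alpha=2.2)
c=np.zeros((600,420+640,3),np.uint8); c[:420,:420]=a; c[:600,420:]=b
cv2.imwrite("pics/w1c.png",c[:, :]); cv2.imwrite("pics/w1a.png",a); cv2.imwrite("pics/w1b.png",b)
E
```

```text
(no output)
```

View pics/w1a.png

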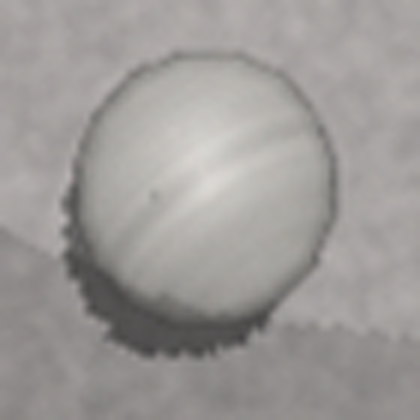

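View pics/w1b.png

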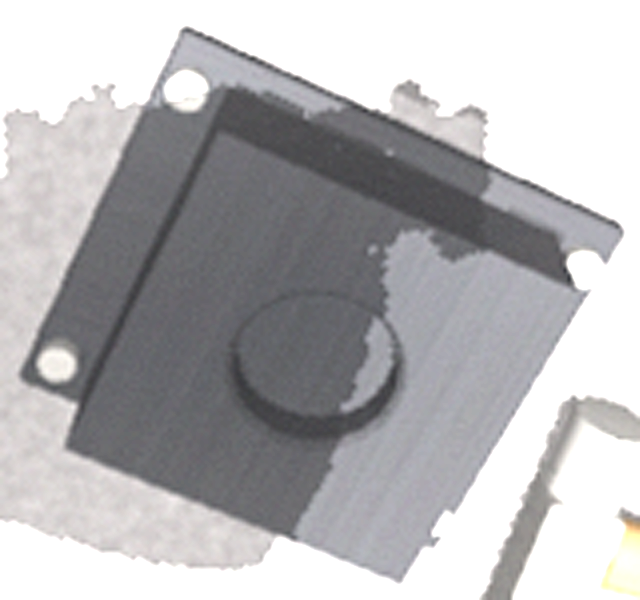

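```bash
python3 - <<'E'
from h import *; import pickle
s,c=pickle.load(open("pics/w1.pkl","rb"))
A=lambda x,y:((x+.5)/6-.5+260,(y+.5)/6-.5+70)
B=lambda x,y:((x+.5)/4-.5+200,(y+.5)/4-.5+195)
r=lambda q,z:ray("wrist",*q,z,c)
p=lambda n,x:print(n,np.round(x,4))
l,R_=r(A(80,188),.03),r(A(335,188),.03);p("LR",(l+R_)/2);p("w",np.linalg.norm(l-R_))
t,b=r(A(207,52),.032),r(A(207,325),.0);p("TB",(t+b)/2);p("tb",np.linalg.norm((t-b)[:2]))
l,R_=r(B(231,362),.045),r(B(401,362),.045);p("pocket LR",(l+R_)/2);p("w",np.linalg.norm(l-R_))
t,b=r(B(316,292),.045),r(B(316,438),.045);p("pocket TB",(t+b)/2);p("tb",np.linalg.norm((t-b)[:2]))
bl=[r(B(*q),.045) for q in [(222,130),(586,290),(402,580),(66,450)]]
p("blk",np.array(bl));p("m",np.mean(bl,0)); p("sz",[np.linalg.norm(bl[i]-bl[(i+1)%4]) for i in range(4)])
E
```

```text
LR [0.4703 0.3024 0.03  ]
w 0.0422
TB [0.4713 0.3015 0.016 ]
tb 0.044
pocket LR [0.5477 0.1193 0.045 ]
w 0.0482
pocket TB [0.5484 0.118  0.045 ]
tb 0.047
blk [[0.4932 0.1701 0.045 ]
 [0.6039 0.1741 0.045 ]
 [0.6049 0.0651 0.045 ]
 [0.4966 0.0599 0.045 ]]
m [0.5496 0.1173 0.045 ]
sz [0.1108 0.109  0.1084 0.1102]
```

Emit:
step_arm([
  [8.5,2.5,0.4,1.5,0],
  [8.5,2.5,0.4,1.5,0],
  [8.5,2,0.4,1.5,0],
  [8.5,1.2,0.2,1.5,0],
  [8.5,0.4,0.1,1.5,0],
  [8.5,0,0,1.5,0],
  [8.5,0,0,1,0],
  [8.5,0,0,0,0],
])

```text
t: 2.87
tcp_pos: [0.4604, 0.3178, 0.1282]
orientation: [[-0.479, 0.878, -0.008], [0.878, 0.479, 0.01], [0.012, -0.003, -1.0]]
wrist_force: [0.2, -0.7, 0.3]
gripper_width: 0.0851
```

```bash
python3 look.py wrist w2
```

```text
w2 2.87 [0.4604 0.3178 0.1282] [[-0.479, 0.878, -0.008], [0.878, 0.479, 0.01], [0.012, -0.003, -1.0]] 0.0851 [ 0.2 -0.7  0.3]
```

View pics/w2.png

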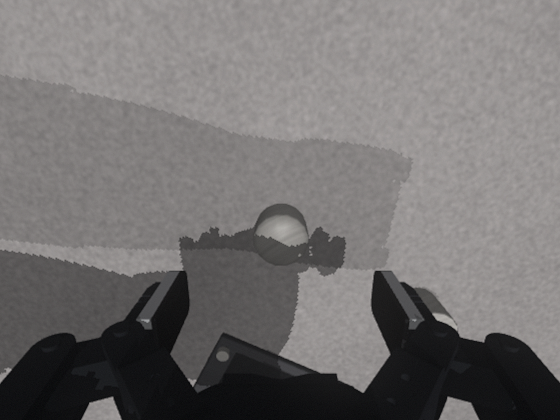

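```bash
python3 - <<'E'
from h import *; import pickle
s,c=pickle.load(open("pics/w2.pkl","rb"))
r=lambda u,v,z:ray("wrist",u,v,z,c)
p=lambda n,x:print(n,np.round(x,4))
im=cv2.imread("pics/w2.png"); cv2.imwrite("pics/w2a.png",cv2.resize(im[190:280,235:325],None,fx=6,fy=6,interpolation=cv2.INTER_CUBIC))
l,R_=r(253,236,.028),r(309,236,.028);p("LR",(l+R_)/2);p("w",np.linalg.norm(l-R_))
t,b=r(281,203,.032),r(281,266,.0);p("TB",(t+b)/2);p("tb",np.linalg.norm((t-b)[:2]))
E
```

```text
LR [0.4691 0.3041 0.028 ]
w 0.0442
TB [0.4721 0.2986 0.016 ]
tb 0.069
```

View pics/w2a.png

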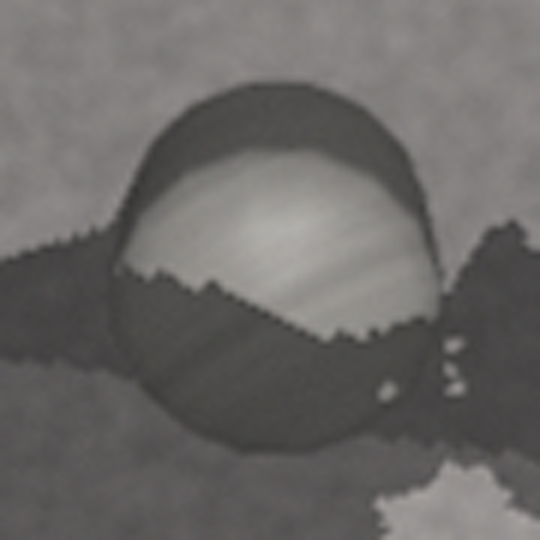

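```bash
python3 - <<'E'
from h import *; import pickle
s,c=pickle.load(open("pics/w2.pkl","rb"))
r=lambda u,v,z:ray("wrist",u,v,z,c)
p=lambda n,x:print(n,np.round(x,4))
t,b=r(281,203.4,.0),r(281,265,.032);p("TB",(t+b)/2);p("tb",np.linalg.norm((t-b)[:2]))
l,R_=r(253.3,240,.028),r(308.8,240,.028);p("LR",(l+R_)/2);p("w",np.linalg.norm(l-R_))
E
```

```text
TB [0.4702 0.302  0.016 ]
tb 0.0419
LR [0.4708 0.3011 0.028 ]
w 0.0439
```

Emit:
step_arm([
  [8.5,-0.9,0.1,1.5,0],
  [8.5,-0.6,0,1.5,0],
  [8.5,-0.3,0,1.5,0],
  [8.5,-0.1,0,1.5,0],
  [8.5,0,0,1.5,0],
  [8.5,0,0,0.8,0],
  [8.5,0,0,0.3,0],
  [8.5,0,0,0,0],
])

```text
t: 3.58
tcp_pos: [0.4773, 0.3007, 0.0488]
orientation: [[-0.475, 0.88, 0.003], [0.88, 0.475, 0.013], [0.01, 0.009, -1.0]]
wrist_force: [-0.1, -0.4, 0.2]
gripper_width: 0.0852
```

Emit:
step_arm([
  [8.5,0.3,-0.4,0.5,0],
  [8.5,0.1,-0.15,0.8,0],
  [8.5,0,0,0.8,0],
  [8.5,0,0,0.4,0],
  [8.5,0,0,0,0],
  [8.5,0,0,0,0],
  [8.5,0,0,0,0],
  [8.5,0,0,0,0],
])

```text
t: 4.25
tcp_pos: [0.4717, 0.303, 0.0248]
orientation: [[-0.475, 0.88, 0.007], [0.88, 0.475, 0.015], [0.009, 0.013, -1.0]]
wrist_force: [-0.2, 0.3, -0.1]
gripper_width: 0.0851
```

Emit:
step_arm([
  [3,0,0,0,0],
  [3,0,0,0,0],
  [3,0,0,0,0],
  [3,0,0,0,0],
  [3,0,0,0,0],
  [3,0,0,0,0],
  [3,0,0,0,0],
  [3,0,0,0,0],
], newtons=60)

```text
t: 4.92
tcp_pos: [0.4723, 0.303, 0.026]
orientation: [[-0.475, 0.88, 0.008], [0.88, 0.475, 0.015], [0.009, 0.014, -1.0]]
wrist_force: [0.6, 0.4, -0.3]
gripper_width: 0.0421
```

```bash
python3 look.py wrist w3; python3 look.py side s3; python3 -c "
import cv2
a=cv2.imread('pics/s3.png');cv2.imwrite('pics/s3a.png',cv2.resize(a[250:400,200:400],None,fx=4,fy=4))"
```

```text
w3 4.92 [0.4723 0.303  0.026 ] [[-0.475, 0.88, 0.008], [0.88, 0.475, 0.015], [0.009, 0.014, -1.0]] 0.0421 [ 0.6  0.4 -0.3]
s3 4.97 [0.4723 0.3031 0.026 ] [[-0.475, 0.88, 0.008], [0.88, 0.475, 0.015], [0.009, 0.014, -1.0]] 0.0411 [-1.1  0.2  0.1]
```

View pics/w3.png

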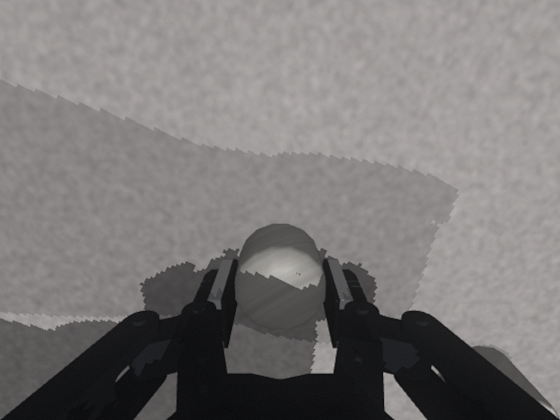

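View pics/s3a.png

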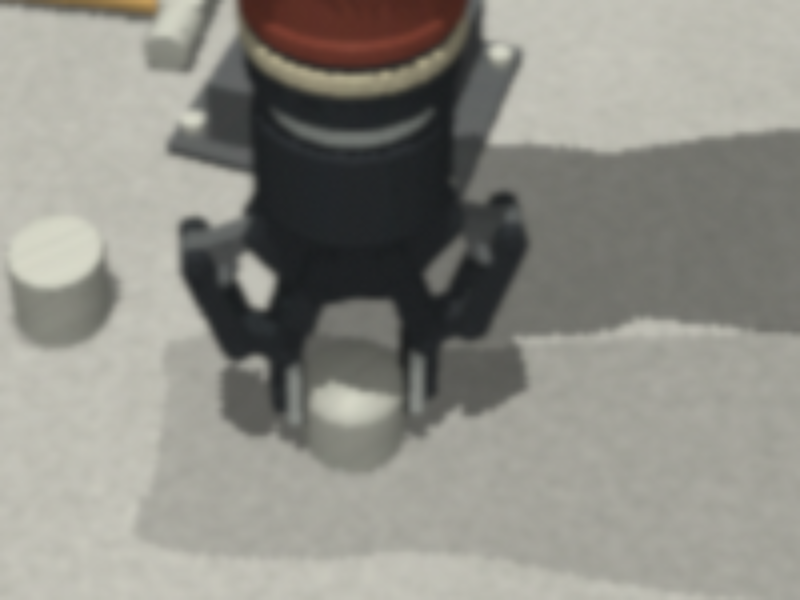

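Emit:
step_arm([
  [3,0,0,0,0],
  [3,0,0,0,0],
  [3,0,0,0,0],
  [3,0,0,0,0],
  [3,0,0,-0.2,0],
  [3,0,0,-0.3,0],
  [3,0,0,-0.3,0],
  [3,0,0,0,0],
])

```text
t: 5.68
tcp_pos: [0.4709, 0.3025, 0.0331]
orientation: [[-0.475, 0.88, 0.005], [0.88, 0.475, 0.014], [0.01, 0.011, -1.0]]
wrist_force: [1.2, 0.1, -3.5]
gripper_width: 0.0415
```

```bash
python3 look.py side s4; python3 -c "
import cv2
a=cv2.imread('pics/s4.png');cv2.imwrite('pics/s4a.png',cv2.resize(a[300:380,240:340],None,fx=7,fy=7,interpolation=2))"
```

```text
s4 5.68 [0.4709 0.3025 0.0331] [[-0.475, 0.88, 0.005], [0.88, 0.475, 0.014], [0.01, 0.011, -1.0]] 0.0415 [ 1.2  0.1 -3.5]
```

View pics/s4a.png

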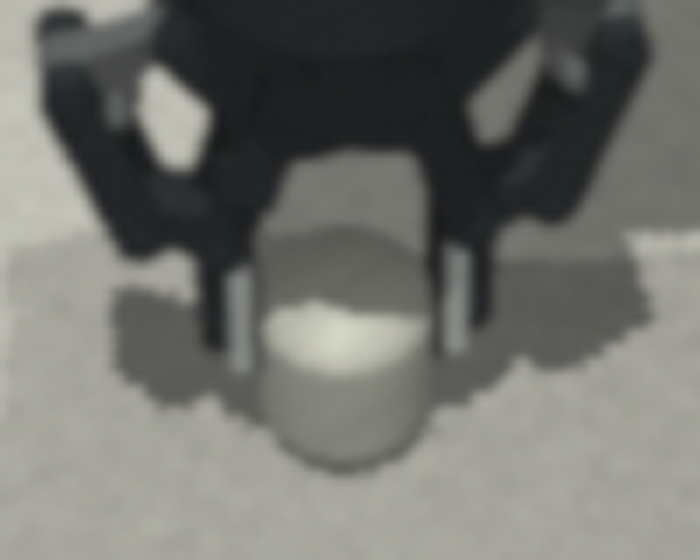

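Emit:
step_arm([
  [3,0,0,-2,0],
  [3,0,0,-2.5,0],
  [3,-1,-0.1,-2,0],
  [3,-2,-0.3,-1,0],
  [3,-2.5,-0.3,0,0],
  [3,-2.5,-0.3,0,0],
  [3,-2.5,-0.3,0,0],
  [3,-2.5,-0.3,0,0],
])

```text
t: 6.4
tcp_pos: [0.5167, 0.1788, 0.1085]
orientation: [[-0.482, 0.876, 0.003], [0.876, 0.482, 0.014], [0.011, 0.009, -1.0]]
wrist_force: [0.1, 0.2, -4.3]
gripper_width: 0.0415
```

Emit:
step_arm([
  [3,-2,-0.2,0,0],
  [3,-1,-0.1,0,0],
  [3,-0.5,0,0,0],
  [3,0,0,0,0],
  [3,0,0,0,0],
  [3,0,0,0,0],
  [3,0,0,0,0],
  [3,0,0,0,0],
])

```text
t: 7.07
tcp_pos: [0.5317, 0.1437, 0.1075]
orientation: [[-0.48, 0.877, 0.002], [0.877, 0.48, 0.014], [0.011, 0.008, -1.0]]
wrist_force: [0.0, -0.4, -4.4]
gripper_width: 0.0414
```

```bash
python3 look.py wrist w5;python3 look.py side s5; python3 look.py top t5; python3 -c "
import cv2
a=cv2.imread('pics/s5.png');cv2.imwrite('pics/s5a.png',cv2.resize(a[200:320,220:360],None,fx=5,fy=5,interpolation=2))"
```

```text
w5 7.07 [0.5317 0.1437 0.1075] [[-0.48, 0.877, 0.002], [0.877, 0.48, 0.014], [0.011, 0.008, -1.0]] 0.0414 [ 0.  -0.4 -4.4]
s5 7.12 [0.5316 0.1438 0.1075] [[-0.48, 0.877, 0.002], [0.877, 0.48, 0.014], [0.011, 0.008, -1.0]] 0.0412 [-0.6  0.7 -3.6]
t5 7.17 [0.5317 0.1436 0.1075] [[-0.48, 0.877, 0.002], [0.877, 0.48, 0.014], [0.011, 0.008, -1.0]] 0.0411 [-0.8 -0.  -4. ]
```

View pics/w5.png

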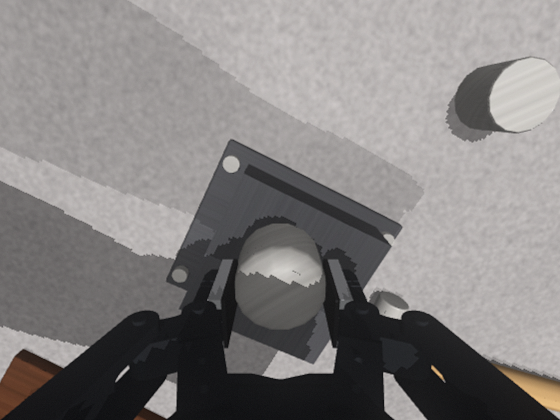

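View pics/s5a.png

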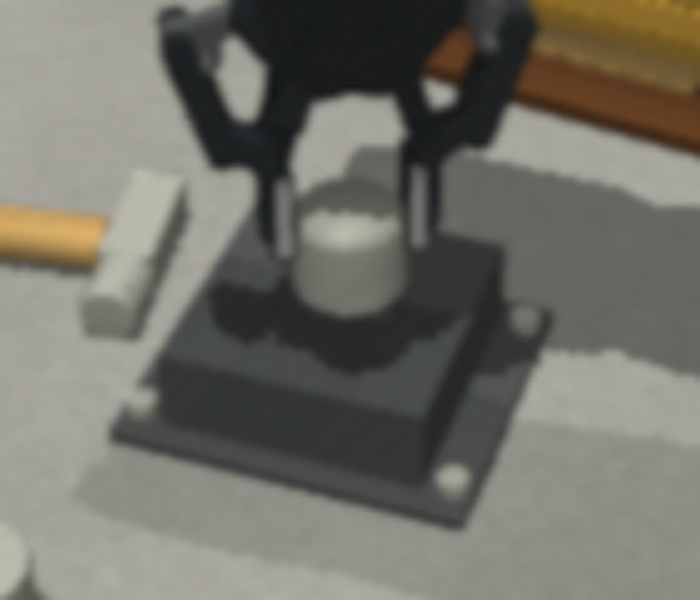

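```bash
python3 - <<'E'
from h import *; import pickle
s,c=pickle.load(open("pics/w5.pkl","rb"))
r=lambda u,v,z:ray("wrist",u,v,z,c)
p=lambda n,x:print(n,np.round(x,4))
O=np.array(s["orientation"]);P=np.array(s["tcp_pos"])
t,b=r(281,222,.0815),r(281,328.5,.1135);p("TB",(t+b)/2);p("tb",np.linalg.norm((t-b)[:2]));p("rel",O.T@((t+b)/2-P))
l,R_=r(236,277,.1095),r(326,277,.1095);p("LR",(l+R_)/2);p("w",np.linalg.norm(l-R_));p("rel",O.T@((l+R_)/2-P))
# block corners plate bolts etc: side view bolts
im=cv2.imread("pics/w5.png");cv2.imwrite("pics/w5a.png",cv2.resize(im[130:370,160:420],None,fx=2.5,fy=2.5,interpolation=2))
E
```

```text
TB [0.5323 0.1448 0.0975]
tb 0.0425
rel [0.0005 0.001  0.01  ]
LR [0.5302 0.1483 0.1095]
w 0.0418
rel [ 0.0048  0.001  -0.002 ]
```

View pics/w5a.png

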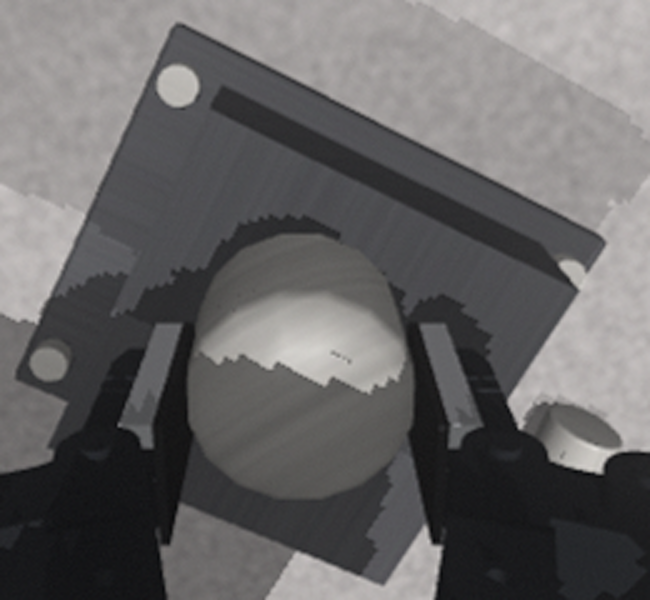

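Emit:
step_arm([
  [3,-1,0.05,0,0],
  [3,-1,0.05,0.5,0],
  [3,-0.6,0,0.8,0],
  [3,-0.3,0,0.7,0],
  [3,0,0,0.2,0],
  [3,0,0,0,0],
  [3,0,0,0,0],
  [3,0,0,0,0],
])

```text
t: 7.88
tcp_pos: [0.5478, 0.1154, 0.0815]
orientation: [[-0.479, 0.878, 0.0], [0.878, 0.479, 0.014], [0.012, 0.007, -1.0]]
wrist_force: [0.3, 1.3, -3.6]
gripper_width: 0.0415
```

```bash
python3 look.py wrist w6;python3 look.py side s6; python3 -c "
import cv2
a=cv2.imread('pics/s6.png');cv2.imwrite('pics/s6a.png',cv2.resize(a[200:320,220:360],None,fx=5,fy=5,interpolation=2))"
```

```text
w6 7.88 [0.5478 0.1154 0.0815] [[-0.479, 0.878, 0.0], [0.878, 0.479, 0.014], [0.012, 0.007, -1.0]] 0.0415 [ 0.3  1.3 -3.6]
s6 7.93 [0.5478 0.1155 0.0815] [[-0.479, 0.878, 0.0], [0.878, 0.479, 0.014], [0.012, 0.007, -1.0]] 0.0413 [-0.6 -0.2 -4.5]
```

View pics/s6a.png

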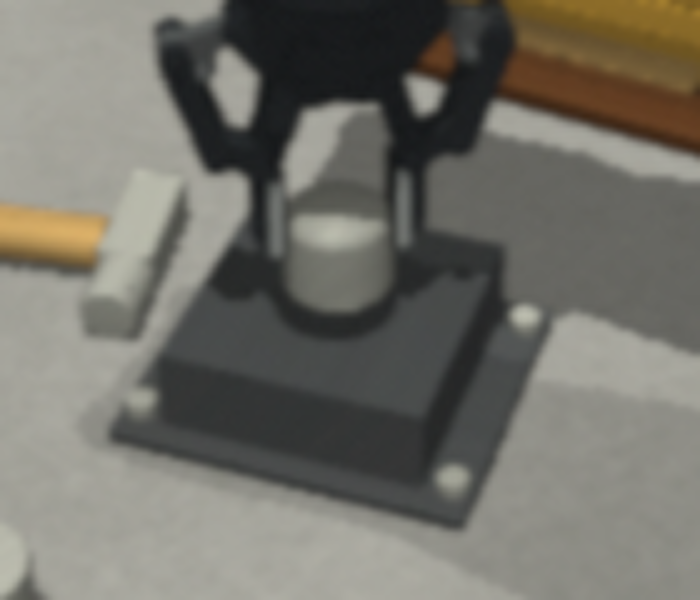

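View pics/w6.png

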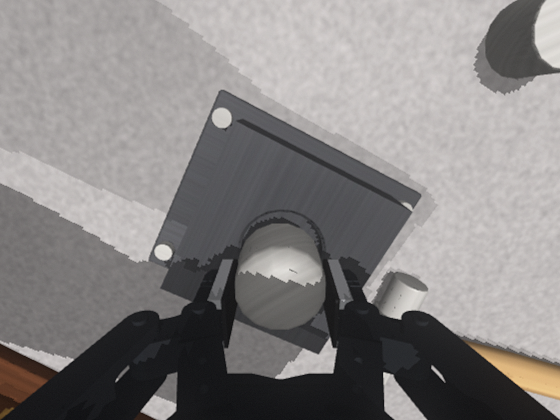

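```bash
python3 - <<'E'
import cv2
im=cv2.imread("pics/w6.png");cv2.imwrite("pics/w6a.png",cv2.convertScaleAbs(cv2.resize(im[195:275,220:345],None,fx=6,fy=6,interpolation=2),alpha=1.8))
E
```

```text
(no output)
```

View pics/w6a.png

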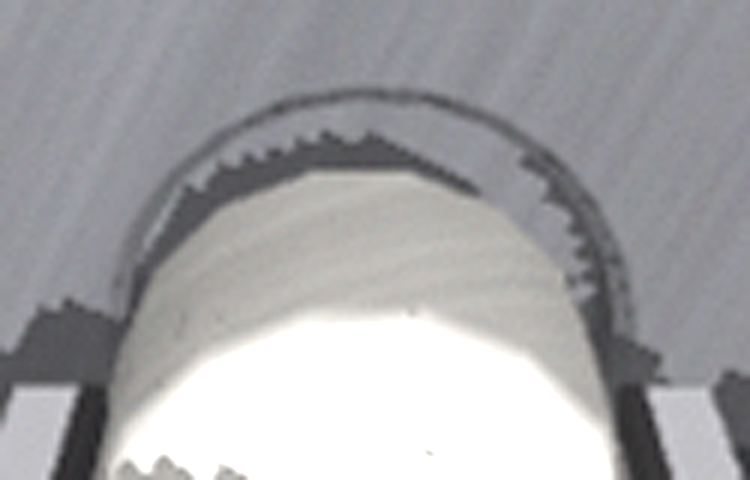

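```bash
python3 - <<'E'
from h import *; import pickle
from scipy.optimize import least_squares
s,c=pickle.load(open("pics/w6.pkl","rb"))
O=np.array(s["orientation"]);P=np.array(s["tcp_pos"])
def fit(pts,z,r0=None):
    X=np.array([ray("wrist",(x+.5)/6-.5+220,(y+.5)/6-.5+195,z,c)[:2] for x,y in pts])
    if r0: f=least_squares(lambda q:np.hypot(*(X-q[:2]).T)-r0,[.548,.117])
    else: f=least_squares(lambda q:np.hypot(*(X-q[:2]).T)-q[2],[.548,.117,.024])
    return f.x,np.abs(f.fun).max()
pk=[(120,280),(150,215),(200,155),(280,104),(370,90),(460,103),(540,150),(590,205),(620,265),(632,320)]
hd=[(148,275),(220,210),(310,172),(410,172),(480,195),(560,270)]
for r in (.024,.025,None): print("pocket",fit(pk,.045,r))
for r in (.022,None): print("head",fit(hd,.0555,r))
print(P)
E
```

```text
pocket (array([0.54866703, 0.11779688]), np.float64(0.0010260145060517235))
pocket (array([0.54916009, 0.11659373]), np.float64(0.0003085650675571337))
pocket (array([0.54912759, 0.11667274, 0.02493489]), np.float64(0.00029717951737594575))
head (array([0.54817371, 0.11520645]), np.float64(0.00025686310541061727))
head (array([0.54828038, 0.11502095, 0.02217831]), np.float64(0.00025552860766320934))
[0.54781201 0.11543737 0.08146398]
```

Emit:
step_arm([
  [3,0.1,0.15,0.2,0],
  [3,0,0,0.4,0],
  [3,0,0,0.4,0],
  [3,0,0,0.2,0],
  [3,0,0,0,0],
  [3,0,0,0,0],
  [3,0,0,0,0],
  [3,0,0,0,0],
])

```text
t: 8.65
tcp_pos: [0.5492, 0.1182, 0.0693]
orientation: [[-0.481, 0.877, 0.002], [0.877, 0.48, 0.013], [0.011, 0.008, -1.0]]
wrist_force: [-0.5, 0.3, -4.2]
gripper_width: 0.0418
```

Emit:
step_arm([
  [3,-0.1,-0.1,0,0],
  [3,0,0,0,0],
  [3,0,0,0.3,0],
  [3,0,0,0.3,0],
  [3,0,0,0.3,0],
  [3,0,0,0.1,0],
  [3,0,0,0,0],
  [3,0,0,0,0],
])

```text
t: 9.32
tcp_pos: [0.5487, 0.1169, 0.0582]
orientation: [[-0.48, 0.877, 0.002], [0.877, 0.48, 0.014], [0.011, 0.008, -1.0]]
wrist_force: [1.3, -0.6, -3.7]
gripper_width: 0.041
```

Emit:
step_arm([
  [3,0,0,0.15,0],
  [3,0,0,0.15,0],
  [3,0,0,0.1,0],
  [3,0,0,0,0],
  [3,0,0,0,0],
  [3,0,0,0,0],
  [3,0,0,0,0],
  [3,0,0,0,0],
])

```text
t: 9.98
tcp_pos: [0.5494, 0.1169, 0.0571]
orientation: [[-0.481, 0.877, 0.004], [0.877, 0.481, 0.013], [0.01, 0.01, -1.0]]
wrist_force: [-0.5, 0.9, -3.4]
gripper_width: 0.0414
```

Emit:
step_arm([
  [3,0,0,0.2,0],
  [3,0,0,0,0],
  [5,0,0,0,0],
  [8.5,0,0,0,0],
  [8.5,0,0,0,0],
  [8.5,0,0,0,0],
  [8.5,0,0,-0.5,0],
  [8.5,0,0,-1,0],
])

```text
t: 10.65
tcp_pos: [0.5499, 0.1167, 0.0726]
orientation: [[-0.481, 0.877, 0.005], [0.877, 0.481, 0.013], [0.009, 0.011, -1.0]]
wrist_force: [0.5, 0.2, 0.1]
gripper_width: 0.0848
```

```bash
python3 look.py wrist w7;python3 look.py side s7; python3 -c "
import cv2
a=cv2.imread('pics/s7.png');cv2.imwrite('pics/s7a.png',cv2.resize(a[200:320,220:360],None,fx=5,fy=5,interpolation=2))"
```

```text
w7 10.65 [0.5499 0.1167 0.0726] [[-0.481, 0.877, 0.005], [0.877, 0.481, 0.013], [0.009, 0.011, -1.0]] 0.0848 [0.5 0.2 0.1]
s7 10.7 [0.5512 0.1167 0.0755] [[-0.481, 0.877, 0.008], [0.877, 0.481, 0.013], [0.007, 0.013, -1.0]] 0.0851 [0.6 0.3 2.3]
```

View pics/s7a.png

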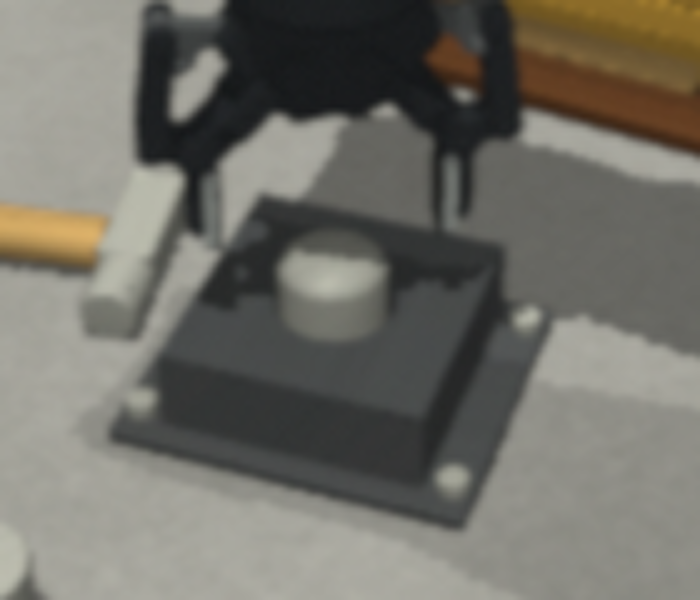

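View pics/w7.png

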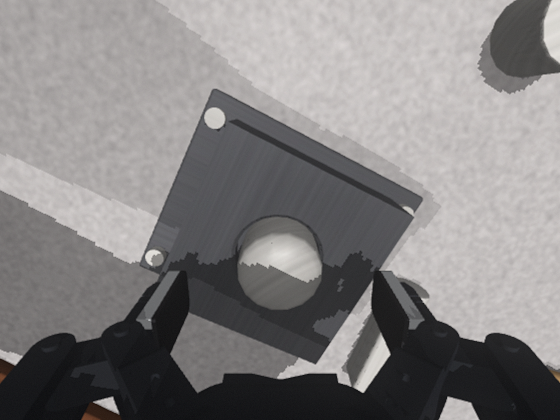

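```bash
python3 - <<'E'
from h import *
c=calibration("side")
C=-np.array(c["R"]).T@np.array(c["t"])
P=np.array([.5492,.1168])
def cr(u,v):return (u-220+.5)*5-.5,(v-200+.5)*5-.5
def ext(zb,zt0):
    vs=[]
    a=np.linspace(0,2*np.pi,60)
    lo=max(cr(*proj("side",[P[0]+.022*np.cos(t),P[1]+.022*np.sin(t),zb],c))[1] for t in a)
    R=(22**2+10**2)/20/1000
    hi=1e9
    for h in np.linspace(0,.010,20):
        r=np.sqrt(max(R**2-(R-.010+h)**2,0))
        hi=min(hi,min(cr(*proj("side",[P[0]+r*np.cos(t),P[1]+r*np.sin(t),zt0-.010+h],c))[1] for t in a))
    return hi,lo
print(ext(.045,.071)); print("raised4mm",ext(.045,.075))
im=cv2.imread("pics/w7.png");cv2.imwrite("pics/w7a.png",cv2.convertScaleAbs(cv2.resize(im[200:320,220:345],None,fx=5,fy=5,interpolation=2),alpha=1.8))
E
```

```text
(np.float64(228.14166676813085), np.float64(330.71264173828536))
raised4mm (np.float64(220.3788337723017), np.float64(330.71264173828536))
```

View pics/w7a.png

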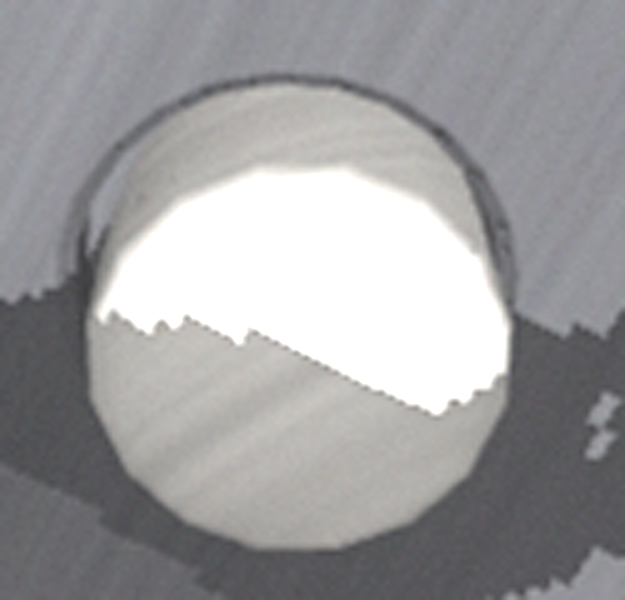

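```bash
python3 - <<'E'
from h import *
c=calibration("side")
def ext(P,zb,zt0):
    a=np.linspace(0,2*np.pi,60); R=(22**2+10**2)/20/1000
    lo=max(proj("side",[P[0]+.022*np.cos(t),P[1]+.022*np.sin(t),zb],c)[1] for t in a)
    hi=min(proj("side",[P[0]+np.sqrt(max(R**2-(R-.010+h)**2,0))*np.cos(t),P[1]+np.sqrt(max(R**2-(R-.010+h)**2,0))*np.sin(t),zt0-.010+h],c)[1] for t in a for h in np.linspace(0,.01,20))
    return lo-hi
print("bench",ext((.4707,.3018),0,.04)); print(ext((.5492,.1168),.045,.071),ext((.5492,.1168),.045,.075))
for f,x,ys in (("s7",[286,287],(235,275)),("side0",[289,290],(325,375))):
    im=cv2.imread(f"pics/{f}.png").mean(2); print(f,im[ys[0]:ys[1],x].mean(1).round().astype(int).tolist())
E
```

```text
bench 33.490099688511066
20.514194994030902 22.06676159319673
s7 [100, 100, 99, 100, 100, 96, 82, 64, 55, 54, 60, 72, 80, 83, 86, 97, 128, 154, 165, 171, 176, 178, 175, 165, 147, 126, 116, 114, 114, 113, 112, 111, 104, 88, 77, 75, 74, 73, 73, 73]
side0 [152, 152, 151, 150, 150, 151, 152, 152, 149, 140, 136, 141, 147, 152, 157, 161, 164, 165, 165, 168, 174, 179, 184, 190, 194, 193, 189, 182, 174, 163, 149, 127, 110, 105, 104, 104, 104, 102, 101, 101, 101, 102, 109, 127, 144, 151, 152, 154, 153, 153]
```

Emit:
step_arm([
  [8.5,0,0,-2,0],
  [8.5,0,0,-2,-0.12],
  [8.5,0,0,-2,-0.12],
  [8.5,0,0,-2,-0.12],
  [8.5,0,0,-2,-0.12],
  [8.5,0,0,-2,-0.12],
  [8.5,0,0,-1,-0.12],
  [8.5,0,0,0,-0.12],
])

```text
t: 11.42
tcp_pos: [0.5502, 0.1149, 0.2132]
orientation: [[-0.98, 0.199, 0.011], [0.199, 0.98, 0.013], [-0.008, 0.015, -1.0]]
wrist_force: [0.1, 0.5, 0.8]
gripper_width: 0.0854
```

Emit:
step_arm([
  [4,1,-3,0,-0.06],
  [4,1.2,-3.5,0,0],
  [4,1.2,-3.5,0,0],
  [4,1.2,-3.5,0,0],
  [4,1.2,-3.5,0,0],
  [4,1,-3,0,0],
  [4,0.6,-2,0,0],
  [4,0.3,-1,0,0],
])

```text
t: 12.08
tcp_pos: [0.4406, -0.1086, 0.2127]
orientation: [[-0.993, 0.12, 0.02], [0.12, 0.993, 0.01], [-0.019, 0.013, -1.0]]
wrist_force: [-0.4, 0.2, 0.8]
gripper_width: 0.0406
```

Emit:
step_arm([
  [4,0,0,0,0],
  [4,0,0,0,0],
  [4,0,0,0,0],
  [4,0,0,0,0],
  [4,0,0,0,0],
  [4,0,0,0,0],
  [4,0,0,0,0],
  [4,0,0,0,0],
])

```text
t: 12.75
tcp_pos: [0.4415, -0.1077, 0.2139]
orientation: [[-0.993, 0.12, 0.022], [0.12, 0.993, 0.01], [-0.021, 0.012, -1.0]]
wrist_force: [-0.7, -0.3, -0.1]
gripper_width: 0.0398
```

```bash
python3 look.py wrist w8
```

```text
w8 12.75 [ 0.4415 -0.1077  0.2139] [[-0.993, 0.12, 0.022], [0.12, 0.993, 0.01], [-0.021, 0.012, -1.0]] 0.0398 [-0.7 -0.3 -0.1]
```

View pics/w8.png

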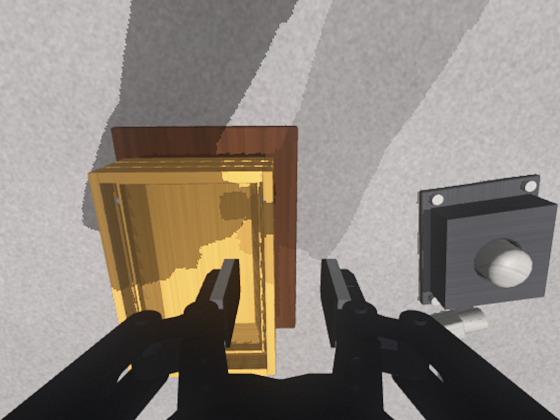

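```bash
python3 - <<'E'
from h import *
im=cv2.imread("pics/w8.png");
cv2.imwrite("pics/w8a.png",cv2.resize(im[150:390,80:290],None,fx=2.5,fy=2.5,interpolation=2))
E
```

```text
(no output)
```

View pics/w8a.png

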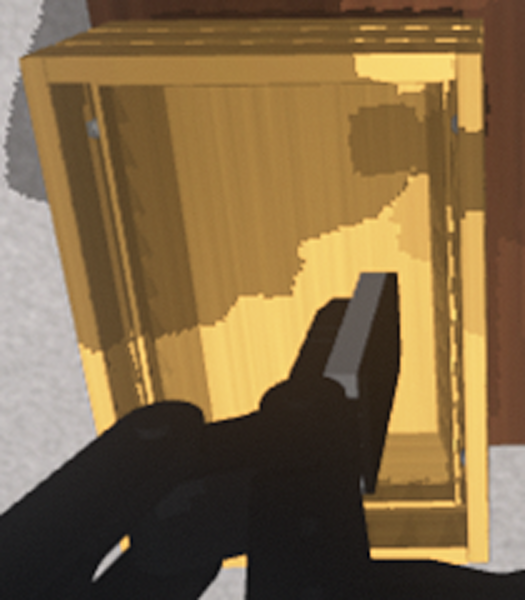

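```bash
python3 - <<'E'
from h import *; import pickle
s,c=pickle.load(open("pics/w8.pkl","rb"))
q=lambda x,y:ray("wrist",(x+.5)/2.5-.5+80,(y+.5)/2.5-.5+150,.108,c)
a,b,d=q(22,57),q(484,52),q(488,562)
print(a,b,d,np.linalg.norm(a-b),np.linalg.norm(b-d))
psi=np.arctan2(*(d-b)[1::-1]);print("psi",psi)
print("centre",(a+d)/2)
ex=(d-b)/np.linalg.norm(d-b);ey=(b-a)/np.linalg.norm(b-a)
g=b+ex*.024-ey*.004;print("grip",g)
cen=b+ex*.1-ey*.07;print("cen2",cen)
O=np.array(s["orientation"]);print("move",O.T@(np.r_[g[:2],.115]-s["tcp_pos"])*100,"yaw",np.arctan2(O[1,0],O[0,0]))
E
```

```text
[ 0.39498572 -0.24451766  0.108     ] [ 0.41047556 -0.10678959  0.108     ] [ 0.60812015 -0.13045885  0.108     ] 0.13859637340641043 0.19905681935492783
psi -0.1191890185223093
centre [ 0.50155293 -0.18748825  0.108     ]
grip [ 0.43385824 -0.1136183   0.108     ]
cen2 [ 0.50194274 -0.18824174  0.108     ]
move [ 0.88866214 -0.80373973  9.86441917] yaw 3.021520869110337
```

Emit:
step_arm([
  [4,0.5,-0.45,1,0],
  [4,0.2,-0.2,1.5,0],
  [4,0.1,0,1.8,0],
  [4,0,0,1.8,0],
  [4,0,0,1.2,0],
  [4,0,0,0.5,0],
  [4,0,0,0,0],
  [4,0,0,0,0],
])

```text
t: 13.47
tcp_pos: [0.4352, -0.1121, 0.1337]
orientation: [[-0.993, 0.118, 0.024], [0.118, 0.993, 0.009], [-0.023, 0.012, -1.0]]
wrist_force: [-0.5, -0.1, 0.4]
gripper_width: 0.0402
```

```bash
python3 look.py wrist w9; python3 - <<'E'
from h import *; import pickle
s,c=pickle.load(open("pics/w9.pkl","rb"))
O=np.array(s["orientation"]);print("move",O.T@(np.r_[.4338,-.1136,.102]-s["tcp_pos"])*100,"yaw",np.arctan2(O[1,0],O[0,0]))
E
```

```text
w9 13.47 [ 0.4352 -0.1121  0.1337] [[-0.993, 0.118, 0.024], [0.118, 0.993, 0.009], [-0.023, 0.012, -1.0]] 0.0402 [-0.5 -0.1  0.4]
move [ 0.19255569 -0.19873951  3.16325198] yaw 3.0233671816826124
```

View pics/w9.png

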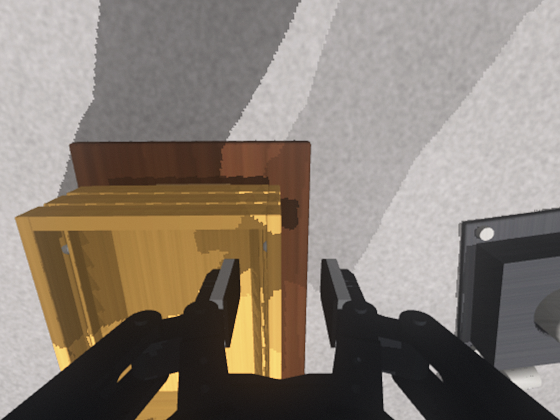

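```bash
python3 - <<'E'
from h import *; import pickle
s,c=pickle.load(open("pics/w9.pkl","rb"))
im=cv2.imread("pics/w9.png");cv2.imwrite("pics/w9a.png",cv2.resize(im[180:300,200:340],None,fx=5,fy=5,interpolation=2))
O=np.array(s["orientation"]);P=np.array(s["tcp_pos"])
for uv in [(281,214),(281.5,260),(264,230)]:
    x=ray("wrist",*uv,.108,c); print(uv,x,O.T@(x-P)*100)
E
```

```text
(281, 214) [ 0.41032721 -0.1075241   0.108     ] [2.58085107 0.13534166 2.51262285]
(281.5, 260) [ 0.43724994 -0.11041202  0.108     ] [-0.12599142  0.16540169  2.57453965]
(264, 230) [ 0.41824578 -0.11758442  0.108     ] [ 1.67609426 -0.77044571  2.52265924]
```

View pics/w9a.png

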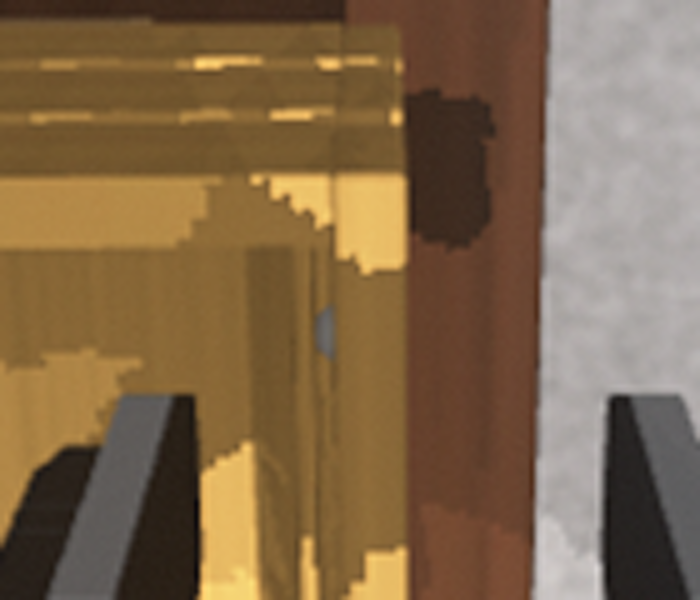

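Emit:
step_arm([
  [4,0.15,-0.2,0.3,0],
  [4,0,0,0.8,0],
  [4,0,0,0.9,0],
  [4,0,0,0.5,0],
  [4,0,0,0.2,0],
  [4,0,0,0,0],
  [4,0,0,0,0],
  [4,0,0,0,0],
])

```text
t: 14.18
tcp_pos: [0.4353, -0.1147, 0.1063]
orientation: [[-0.993, 0.118, 0.027], [0.118, 0.993, 0.007], [-0.026, 0.01, -1.0]]
wrist_force: [-0.9, 1.1, -0.5]
gripper_width: 0.0402
```

Emit:
step_arm([
  [4,0.1,0,0.4,0],
  [4,0,0,0.1,0],
  [4,0,0,0,0],
  [0.3,0,0,0,0],
  [0.3,0,0,0,0],
  [0.3,0,0,0,0],
  [0.3,0,0,0,0],
  [0.3,0,0,0,0],
], newtons=25)

```text
t: 14.85
tcp_pos: [0.4348, -0.1148, 0.1016]
orientation: [[-0.993, 0.117, 0.028], [0.118, 0.993, 0.006], [-0.027, 0.01, -1.0]]
wrist_force: [0.5, -0.3, -0.1]
gripper_width: 0.007
```

```bash
python3 look.py wrist w10;python3 look.py side s10; python3 -c "
import cv2
a=cv2.imread('pics/s10.png');cv2.imwrite('pics/s10a.png',cv2.resize(a[60:240,280:440],None,fx=3.3,fy=3.3,interpolation=2))"
```

```text
w10 14.85 [ 0.4348 -0.1148  0.1016] [[-0.993, 0.117, 0.028], [0.118, 0.993, 0.006], [-0.027, 0.01, -1.0]] 0.007 [ 0.5 -0.3 -0.1]
s10 14.9 [ 0.4348 -0.1148  0.1016] [[-0.993, 0.117, 0.028], [0.118, 0.993, 0.006], [-0.027, 0.009, -1.0]] 0.0072 [ 0.3 -0.8  0.5]
```

View pics/w10.png

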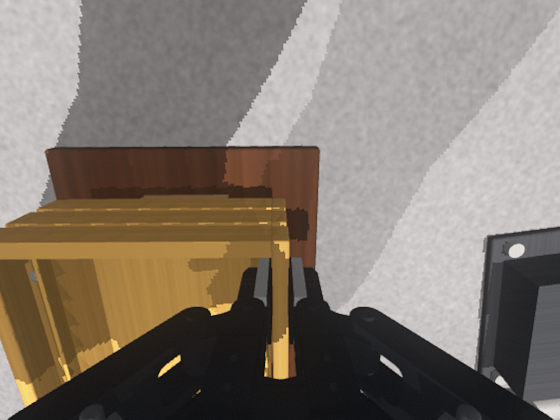

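View pics/s10a.png

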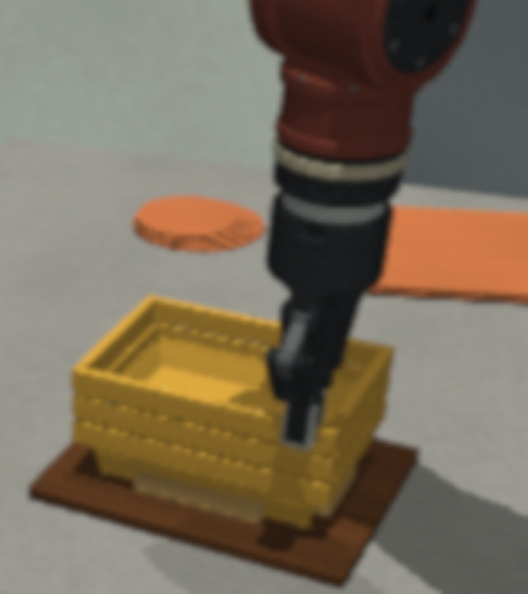

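Emit:
step_arm([
  [0.3,0,0,-0.2,0],
  [0.3,0,0,-0.2,0],
  [0.3,0,0,-0.2,0],
  [0.3,0,0,-0.2,0],
  [0.3,0,0,-0.2,0],
  [0.3,0,0,-0.2,0],
  [0.3,0,0,0,0],
  [0.3,0,0,0,0],
])

```text
t: 15.62
tcp_pos: [0.4341, -0.1148, 0.114]
orientation: [[-0.993, 0.118, 0.027], [0.118, 0.993, 0.007], [-0.026, 0.01, -1.0]]
wrist_force: [0.1, -0.0, -1.9]
gripper_width: 0.0071
```

```bash
python3 look.py wrist w11;python3 look.py side s11; python3 -c "
import cv2
a=cv2.imread('pics/s11.png');cv2.imwrite('pics/s11a.png',cv2.resize(a[60:240,280:440],None,fx=3.3,fy=3.3,interpolation=2))"
```

```text
w11 15.62 [ 0.4341 -0.1148  0.114 ] [[-0.993, 0.118, 0.027], [0.118, 0.993, 0.007], [-0.026, 0.01, -1.0]] 0.0071 [ 0.1 -0.  -1.9]
s11 15.67 [ 0.4341 -0.1148  0.114 ] [[-0.993, 0.118, 0.027], [0.118, 0.993, 0.007], [-0.026, 0.01, -1.0]] 0.0072 [-0.6  0.3 -1. ]
```

View pics/s11a.png

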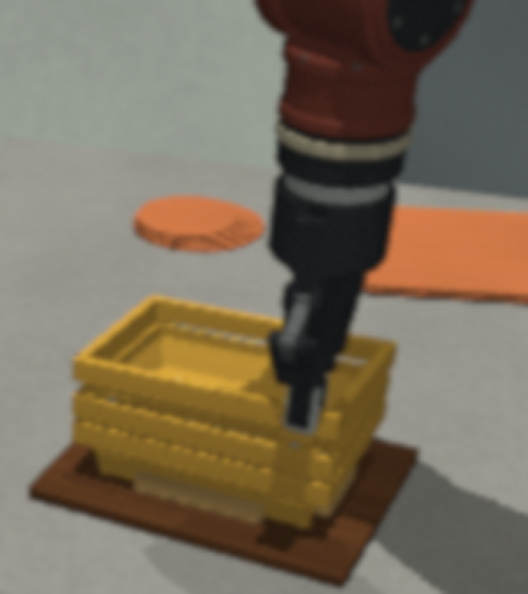

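View pics/w11.png

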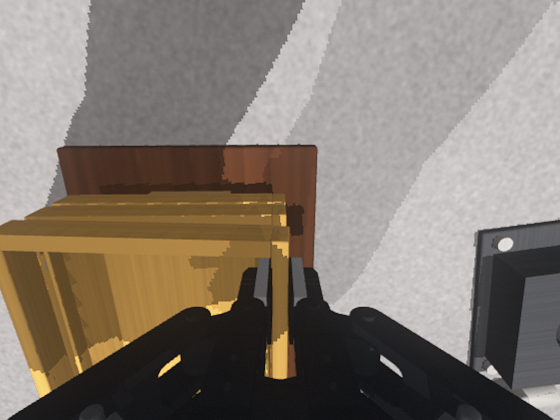

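```bash
python3 -c "
import cv2,numpy as np
o=[]
for n in ('s10','s11'):
    a=cv2.imread(f'pics/{n}.png');o.append(cv2.resize(a[145:225,295:410],None,fx=6,fy=3.7*6/3.7,interpolation=2)[:,:690])
o=[cv2.resize(x,(560,390)) for x in o]
cv2.imwrite('pics/cmp.png',cv2.resize(np.vstack(o),(430,600)));cv2.imwrite('pics/c11.png',o[1]);cv2.imwrite('pics/c10.png',o[0])"
```

```text
(no output)
```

View pics/c10.png

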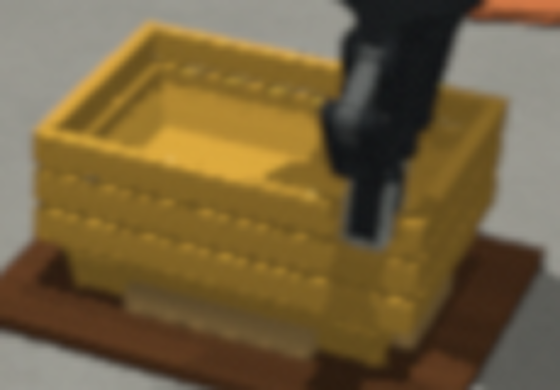

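View pics/c11.png

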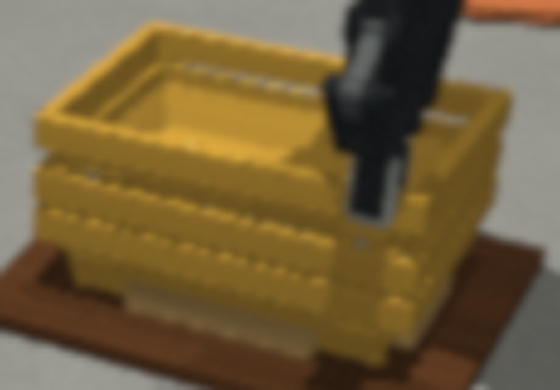

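Emit:
step_arm([
  [0.3,0,0,-0.2,0],
  [0.3,0,0,-0.2,0],
  [0.3,0,0,-0.2,0],
  [0.3,0,0,-0.2,0],
  [0.3,0,0,-0.2,0],
  [0.3,0,0,-0.2,0],
  [0.3,0,0,0,0],
  [0.3,0,0,0,0],
])

```text
t: 16.38
tcp_pos: [0.4337, -0.1149, 0.1255]
orientation: [[-0.993, 0.118, 0.027], [0.118, 0.993, 0.007], [-0.025, 0.01, -1.0]]
wrist_force: [0.2, 0.7, -3.9]
gripper_width: 0.007
```

```bash
python3 look.py wrist w12;python3 look.py side s12; python3 look.py top t12; python3 -c "
import cv2
a=cv2.imread('pics/s12.png');cv2.imwrite('pics/c12.png',cv2.resize(a[135:225,295:410],(690,540),interpolation=2))"
```

```text
w12 16.38 [ 0.4337 -0.1149  0.1255] [[-0.993, 0.118, 0.027], [0.118, 0.993, 0.007], [-0.025, 0.01, -1.0]] 0.007 [ 0.2  0.7 -3.9]
s12 16.43 [ 0.4337 -0.1149  0.1255] [[-0.993, 0.118, 0.027], [0.118, 0.993, 0.007], [-0.026, 0.01, -1.0]] 0.0067 [-0.4 -0.1 -3.1]
t12 16.48 [ 0.4337 -0.1149  0.1255] [[-0.993, 0.118, 0.027], [0.118, 0.993, 0.007], [-0.026, 0.01, -1.0]] 0.0071 [-0.7 -0.6 -3. ]
```

View pics/c12.png

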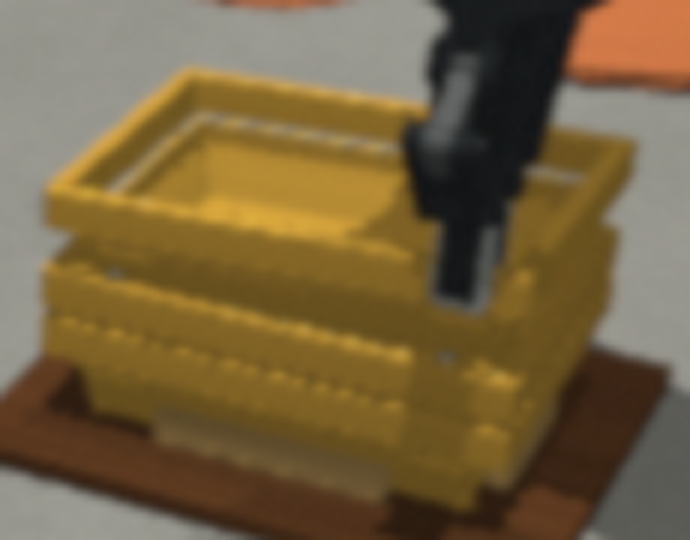

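View pics/w12.png

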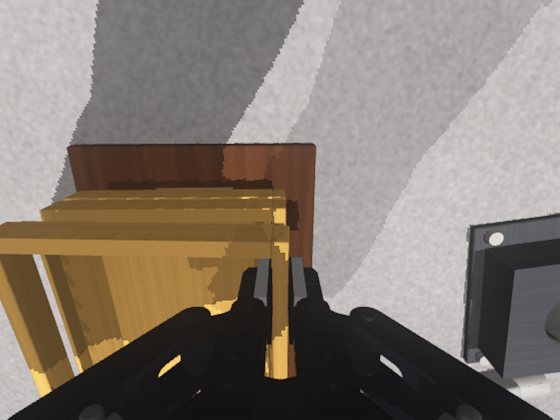

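```bash
python3 - <<'E'
from h import *
c=calibration("side")
cen=np.array([.5015,-.188]);psi=-.117
ex=np.array([np.cos(psi),np.sin(psi)]);ey=np.array([-np.sin(psi),np.cos(psi)])
K={"+x+y":(1,1),"+x-y":(1,-1),"-x-y":(-1,-1)}
def z(uv,k):
    p=cen+ex*.1*K[k][0]+ey*.07*K[k][1]
    zs=np.linspace(.06,.2,2801)
    v=np.array([proj("side",[*p,q],c) for q in zs]); i=np.argmin(np.abs(v[:,1]-uv[1])); return zs[i],v[i,0]-uv[0]
S=lambda x,y,sx,sy,ox,oy:((x+.5)/sx-.5+ox,(y+.5)/sy-.5+oy)
for nm,pts,(sx,sy,oy) in (("10",{"+x+y":(37,131),"+x-y":(152,22),"-x-y":(506,98)},(560/115,390/80,145)),
  ("11",{"+x+y":(37,122),"+x-y":(152,22),"-x-y":(511,93)},(560/115,390/80,145)),
  ("12",{"+x+y":(47,190),"+x-y":(190,69),"-x-y":(634,142)},(6,6,135))):
    print(nm,{k:tuple(np.round(z(S(*p,sx,sy,295,oy),k),4)) for k,p in pts.items()})
E
```

```text
10 {'+x+y': (np.float64(0.1058), np.float64(-1.5908)), '+x-y': (np.float64(0.1044), np.float64(-1.3391)), '-x-y': (np.float64(0.1054), np.float64(0.3047))}
11 {'+x+y': (np.float64(0.1109), np.float64(-1.5864)), '+x-y': (np.float64(0.1044), np.float64(-1.3391)), '-x-y': (np.float64(0.1082), np.float64(-0.578))}
12 {'+x+y': (np.float64(0.1201), np.float64(-1.7943)), '+x-y': (np.float64(0.1132), np.float64(-1.6657)), '-x-y': (np.float64(0.1232), np.float64(-0.5251))}
```

Emit:
step_arm([
  [0.3,0,0,0.4,0],
  [0.3,0,0,0.5,0],
  [0.3,0,0,0.5,0],
  [0.3,0,0,0.4,0],
  [0.3,0,0,0.3,0],
  [0.3,0,0,0.2,0],
  [0.3,0,0,0,0],
  [0.3,0,0,0,0],
])

```text
t: 17.2
tcp_pos: [0.4364, -0.1156, 0.1026]
orientation: [[-0.993, 0.117, 0.032], [0.117, 0.993, 0.004], [-0.031, 0.008, -0.999]]
wrist_force: [-0.1, 1.3, 2.9]
gripper_width: 0.0071
```

Emit:
step_arm([
  [0.3,0,0,0.2,0],
  [0.3,0,0,0,0],
  [3.5,0,0,0,0],
  [3.5,0,0,0,0],
  [3.5,0,0,0,0],
  [3.5,0,0,-1.5,0],
  [3.5,0,0,-2,0],
  [3.5,0,0,-2,0],
])

```text
t: 17.87
tcp_pos: [0.4323, -0.1146, 0.1529]
orientation: [[-0.993, 0.117, 0.025], [0.118, 0.993, 0.008], [-0.024, 0.01, -1.0]]
wrist_force: [0.8, -0.4, -0.6]
gripper_width: 0.035
```

Emit:
step_arm([
  [4,0,0,-1.5,0.12],
  [4,0,0,-0.5,0.12],
  [4,0,0,0,0.12],
  [4,0,0,0,0.12],
  [4,0,0,0,0.12],
  [4,0,0,0,0.12],
  [4,0,0,0,0.12],
  [4,0,0,0,0.12],
])

```text
t: 18.53
tcp_pos: [0.4334, -0.1169, 0.1777]
orientation: [[-0.442, 0.896, 0.03], [0.897, 0.442, 0.004], [-0.01, 0.028, -1.0]]
wrist_force: [0.5, 0.0, -0.3]
gripper_width: 0.0403
```

```bash
python3 look.py side s13; python3 look.py top t13; python3 -c "
import cv2
a=cv2.imread('pics/s13.png');cv2.imwrite('pics/c13.png',cv2.resize(a[135:225,295:410],(690,540),interpolation=2))
a=cv2.imread('pics/t13.png');cv2.imwrite('pics/ct13.png',cv2.resize(a[180:320,300:410],None,fx=4.2,fy=4.2,interpolation=2))"
```

```text
s13 18.53 [ 0.4334 -0.1169  0.1777] [[-0.442, 0.896, 0.03], [0.897, 0.442, 0.004], [-0.01, 0.028, -1.0]] 0.0403 [ 0.5  0.  -0.3]
t13 18.58 [ 0.4334 -0.1169  0.1776] [[-0.434, 0.9, 0.03], [0.901, 0.434, 0.004], [-0.01, 0.028, -1.0]] 0.0398 [-0.4 -0.4  0.1]
```

View pics/c13.png

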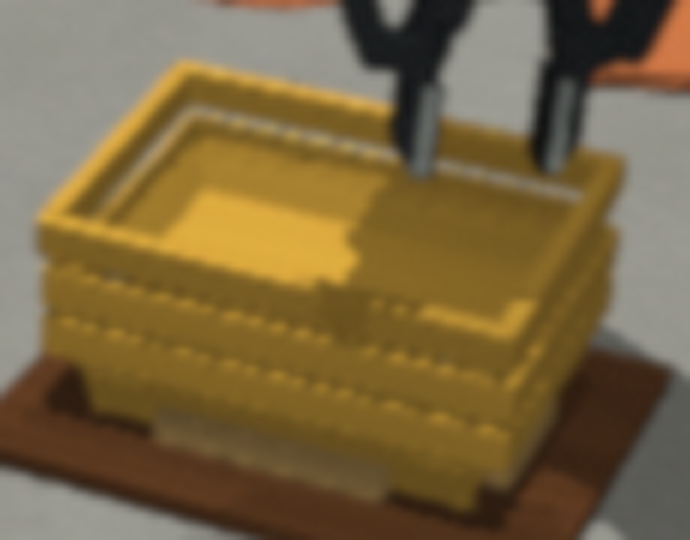

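View pics/ct13.png

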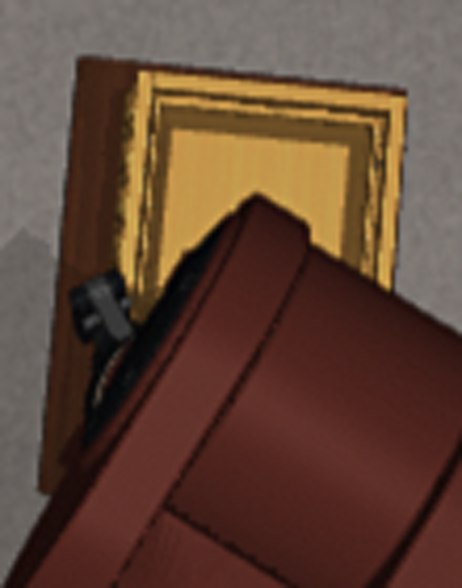

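```bash
python3 - <<'E'
from h import *
c=calibration("side")
cen=np.array([.5015,-.188]);psi=-.117
ex=np.array([np.cos(psi),np.sin(psi)]);ey=np.array([-np.sin(psi),np.cos(psi)])
K={"+x+y":(1,1),"+x-y":(1,-1),"-x-y":(-1,-1),"-x+y":(-1,1)}
def z(uv,k):
    p=cen+ex*.1*K[k][0]+ey*.07*K[k][1]
    zs=np.linspace(.06,.2,2801)
    v=np.array([proj("side",[*p,q],c) for q in zs]); i=np.argmin(np.abs(v[:,1]-uv[1])); return zs[i],v[i,0]-uv[0]
S=lambda x,y,sx,sy,ox,oy:((x+.5)/sx-.5+ox,(y+.5)/sy-.5+oy)
print({k:tuple(np.round(z(S(*p,6,6,295,135),k),4)) for k,p in {"+x+y":(40,217),"+x-y":(183,62),"-x-y":(624,157),"-x+y":(515,338)}.items()})
E
```

```text
{'+x+y': (np.float64(0.1078), np.float64(-0.6382)), '+x-y': (np.float64(0.1166), np.float64(-0.458)), '-x-y': (np.float64(0.1163), np.float64(0.7907)), '-x+y': (np.float64(0.106), np.float64(0.2231))}
```

Emit:
step_arm([
  [4,0,0,0,0.12],
  [4,0,0,0,0.12],
  [4,0,0,0,0.12],
  [4,0,0,0,0.12],
  [4,-0.8,-0.5,0,0.04],
  [4,-1,-0.6,0,0],
  [4,-0.8,-0.5,0,0],
  [4,-0.3,-0.2,0,0],
])

```text
t: 19.3
tcp_pos: [0.4128, -0.1469, 0.1757]
orientation: [[0.038, 0.999, 0.028], [0.999, -0.038, 0.004], [0.005, 0.028, -1.0]]
wrist_force: [0.2, 0.7, 0.1]
gripper_width: 0.0401
```

```bash
python3 look.py wrist w14
```

```text
w14 19.3 [ 0.4128 -0.1469  0.1757] [[0.038, 0.999, 0.028], [0.999, -0.038, 0.004], [0.005, 0.028, -1.0]] 0.0401 [0.2 0.7 0.1]
```

View pics/w14.png

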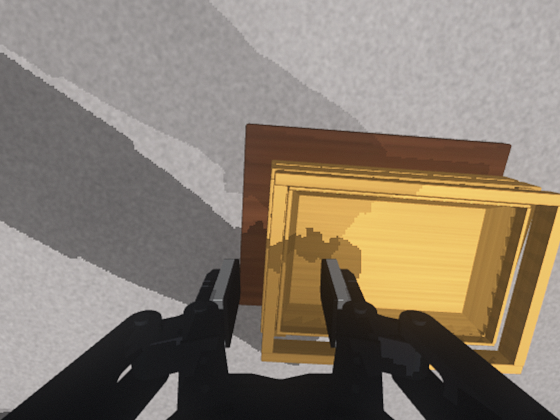

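```bash
python3 - <<'E'
from h import *; import pickle
s,c=pickle.load(open("pics/w14.pkl","rb"))
q=lambda u,v,z:ray("wrist",u,v,z,c)
a,d,b=q(274,170,.109),q(262.5,360,.119),q(558,194,.1105)
print(a,b,d,np.linalg.norm(a-b),np.linalg.norm(a-d))
e=(b-a)/np.linalg.norm(b-a);f=(a-d)/np.linalg.norm(a-d);print("psi",np.arctan2(e[1],e[0]),np.arctan2(-f[0],f[1]),"cen",(b+d)/2)
g=a+e*.004-f*.04;print("grip",g)
O=np.array(s["orientation"]);print("move",O.T@(np.r_[g[:2],.105]-s["tcp_pos"])*100,"yaw",np.arctan2(O[1,0],O[0,0]))
E
```

```text
[ 0.41254834 -0.10474566  0.109     ] [ 0.59898196 -0.12864233  0.1105    ] [ 0.39784734 -0.24349629  0.119     ] 0.1879648792560934 0.13988515689745856
psi -0.1274827967035515 -0.10555885514552461 cen [ 0.49841465 -0.18606931  0.11475   ]
grip [ 0.41231202 -0.14492977  0.11189141]
move [ 0.15833036 -0.2540666   7.06324562] yaw 1.532708487838485
```

Emit:
step_arm([
  [4,0.1,-0.15,0.8,0.06],
  [4,0.05,-0.1,1.2,0],
  [4,0,0,1.2,0],
  [4,0,0,1.2,0],
  [4,0,0,0.6,0],
  [4,0,0,0.2,0],
  [4,0,0,0,0],
  [4,0,0,0,0],
])

```text
t: 20.02
tcp_pos: [0.4111, -0.1449, 0.1177]
orientation: [[0.084, 0.996, 0.027], [0.996, -0.084, 0.005], [0.007, 0.027, -1.0]]
wrist_force: [-0.7, -0.0, 0.4]
gripper_width: 0.0401
```

```bash
python3 look.py wrist w15
```

```text
w15 20.02 [ 0.4111 -0.1449  0.1177] [[0.084, 0.996, 0.027], [0.996, -0.084, 0.005], [0.007, 0.027, -1.0]] 0.0401 [-0.7 -0.   0.4]
```

View pics/w15.png

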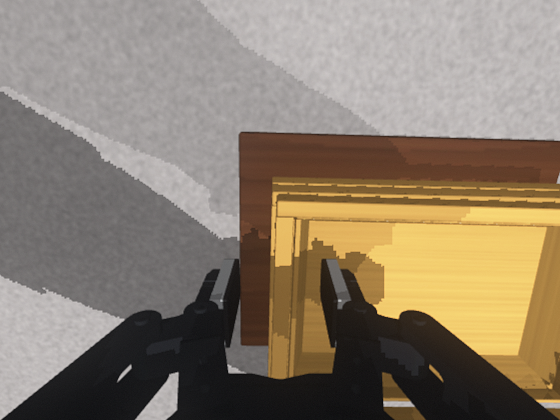

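Emit:
step_arm([
  [4,0,0,0.5,0.03],
  [4,0,0,0.6,0],
  [4,0,0,0.2,0],
  [4,0,0,0,0],
  [0.3,0,0,0,0],
  [0.3,0,0,0,0],
  [0.3,0,0,0,0],
  [0.3,0,0,0,0],
], newtons=20)

```text
t: 20.73
tcp_pos: [0.4128, -0.1457, 0.1068]
orientation: [[0.111, 0.993, 0.03], [0.994, -0.111, 0.003], [0.006, 0.029, -1.0]]
wrist_force: [0.4, -0.0, -1.9]
gripper_width: 0.0073
```

Emit:
step_arm([
  [0.3,0,0,0,0],
  [0.3,0,0,0,0],
  [0.3,0,0,-0.2,0],
  [0.3,0,0,-0.2,0],
  [0.3,0,0,-0.2,0],
  [0.3,0,0,-0.2,0],
  [0.3,0,0,0,0],
  [0.3,0,0,0,0],
])

```text
t: 21.4
tcp_pos: [0.4122, -0.1464, 0.1151]
orientation: [[0.111, 0.993, 0.029], [0.994, -0.111, 0.001], [0.005, 0.028, -1.0]]
wrist_force: [0.9, -1.6, -3.3]
gripper_width: 0.0074
```

```bash
python3 look.py wrist w16;python3 look.py side s16; python3 -c "
import cv2
a=cv2.imread('pics/s16.png');cv2.imwrite('pics/c16.png',cv2.resize(a[135:225,295:410],(690,540),interpolation=2))"
```

```text
w16 21.4 [ 0.4122 -0.1464  0.1151] [[0.111, 0.993, 0.029], [0.994, -0.111, 0.001], [0.005, 0.028, -1.0]] 0.0074 [ 0.9 -1.6 -3.3]
s16 21.45 [ 0.4122 -0.1464  0.1151] [[0.111, 0.993, 0.029], [0.994, -0.111, 0.001], [0.005, 0.028, -1.0]] 0.007 [ 0.2 -1.1 -3.2]
```

View pics/c16.png

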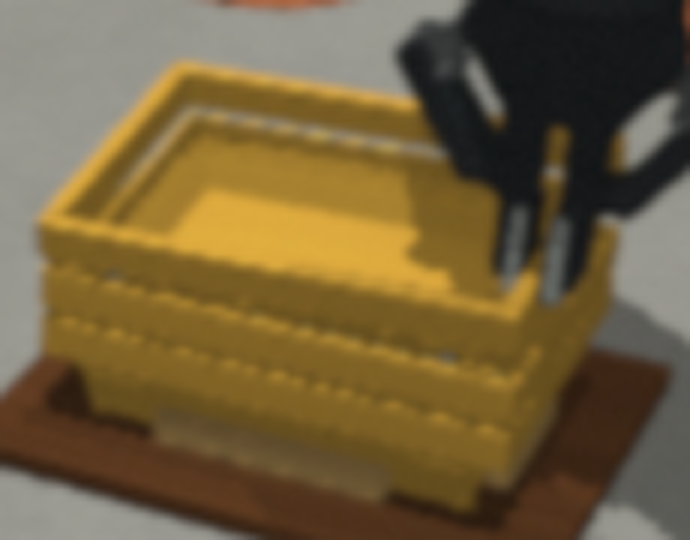

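View pics/w16.png

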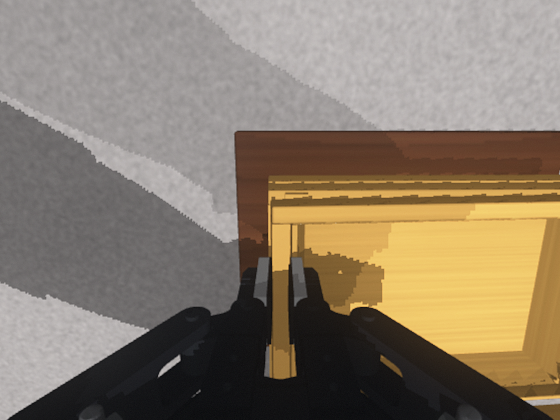

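Emit:
step_arm([
  [0.3,0,0,-0.2,0],
  [0.3,0,0,-0.2,0],
  [0.3,0,0,-0.2,0],
  [0.3,0,0,-0.2,0],
  [0.3,0,0,-0.2,0],
  [0.3,0,0,0,0],
  [0.3,0,0,0,0],
  [0.3,0,0,0,0],
])

```text
t: 22.17
tcp_pos: [0.4113, -0.1452, 0.1256]
orientation: [[0.111, 0.993, 0.028], [0.994, -0.111, 0.004], [0.007, 0.027, -1.0]]
wrist_force: [-0.1, -0.7, -4.0]
gripper_width: 0.0074
```

```bash
python3 look.py side s17; python3 -c "
import cv2
a=cv2.imread('pics/s17.png');cv2.imwrite('pics/c17.png',cv2.resize(a[135:225,295:410],(690,540),interpolation=2))"
```

```text
s17 22.17 [ 0.4113 -0.1452  0.1256] [[0.111, 0.993, 0.028], [0.994, -0.111, 0.004], [0.007, 0.027, -1.0]] 0.0074 [-0.1 -0.7 -4. ]
```

View pics/c17.png

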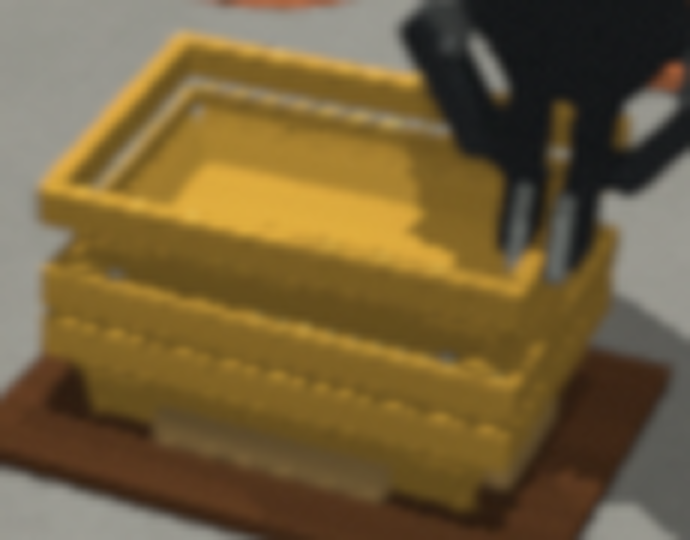

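Emit:
step_arm([
  [0.3,0,0,0.4,0],
  [0.3,0,0,0.5,0],
  [0.3,0,0,0.5,0],
  [0.3,0,0,0.3,0],
  [0.3,0,0,0.2,0],
  [0.3,0,0,0,0],
  [0.3,0,0,0,0],
  [0.3,0,0,0,0],
])

```text
t: 22.88
tcp_pos: [0.4115, -0.1462, 0.1056]
orientation: [[0.112, 0.993, 0.027], [0.994, -0.112, 0.001], [0.004, 0.027, -1.0]]
wrist_force: [-2.8, 0.3, 3.2]
gripper_width: 0.0072
```

Emit:
step_arm([
  [0.3,0,0,0.3,0],
  [0.3,0,0,0.3,0],
  [0.3,0,0,0,0],
  [0.3,0,0,0,0],
  [2,0,0,0,0],
  [2,0,0,0,0],
  [2,0,0,0,0],
  [2,0,0,0,0],
])

```text
t: 23.55
tcp_pos: [0.4122, -0.1471, 0.103]
orientation: [[0.112, 0.993, 0.029], [0.994, -0.112, -0.002], [0.001, 0.029, -1.0]]
wrist_force: [-0.4, 0.3, 0.2]
gripper_width: 0.0202
```

```bash
python3 look.py side s18; python3 -c "
import cv2
a=cv2.imread('pics/s18.png');cv2.imwrite('pics/c18.png',cv2.resize(a[135:225,295:410],(690,540),interpolation=2))"
```

```text
s18 23.55 [ 0.4122 -0.1471  0.103 ] [[0.112, 0.993, 0.029], [0.994, -0.112, -0.002], [0.001, 0.029, -1.0]] 0.0202 [-0.4  0.3  0.2]
```

View pics/c18.png

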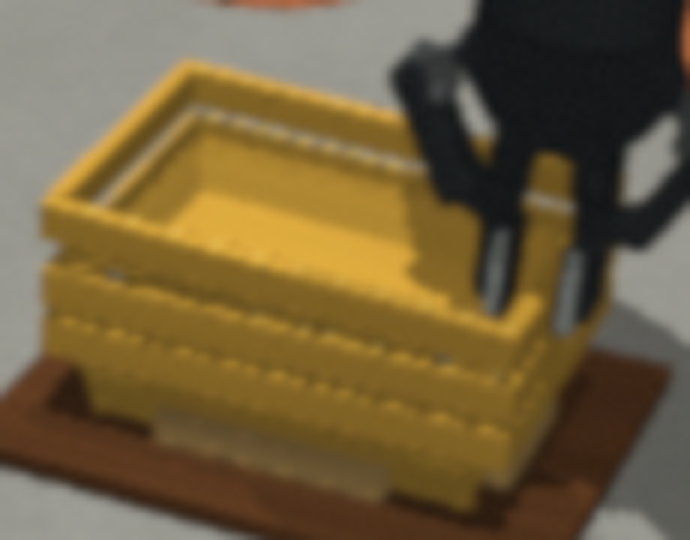

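Emit:
step_arm([
  [2,0,0,-2,0],
  [2,0,0,-2.5,0],
  [0,-0.5,1.5,-0.5,0],
  [0,-1.2,3,0,0],
  [0,-1.2,3,0,0],
  [0,-1.2,2.7,0,0],
  [0,-0.5,1,0,0],
  [0,0,0,0,0],
])

```text
t: 24.27
tcp_pos: [0.5222, -0.2074, 0.1576]
orientation: [[0.111, 0.993, 0.031], [0.994, -0.111, -0.002], [0.001, 0.031, -1.0]]
wrist_force: [-0.4, -0.8, -0.1]
gripper_width: -0.0001
```

Emit:
step_arm([
  [0,-0.2,0.5,1.5,0],
  [0,0,0.2,2,0],
  [0,0,0,2,0],
  [0,0,0,1,0],
  [0,0,0,0.5,0],
  [0,0,0,0.5,0],
  [0,0,0,0.5,0],
  [0,0,0,0.3,0],
])

```text
t: 24.93
tcp_pos: [0.5309, -0.2094, 0.0734]
orientation: [[0.11, 0.993, 0.032], [0.994, -0.11, -0.003], [0.001, 0.032, -0.999]]
wrist_force: [-2.7, 2.5, 4.5]
gripper_width: -0.0001
```

Emit:
step_arm([
  [0,0,0,0.4,0],
  [0,0,0,0.5,0],
  [0,0,0,0.5,0],
  [0,0,0,0.5,0],
  [0,0,0,0.4,0],
  [0,0,0,0.3,0],
  [0,0,0,0.2,0],
  [0,0,0,0,0],
])

```text
t: 25.6
tcp_pos: [0.5325, -0.2096, 0.0677]
orientation: [[0.108, 0.993, 0.036], [0.994, -0.108, -0.009], [-0.005, 0.037, -0.999]]
wrist_force: [0.3, -0.4, 0.3]
gripper_width: 0.0003
```

```bash
python3 look.py side s19; python3 -c "
import cv2
a=cv2.imread('pics/s19.png');cv2.imwrite('pics/c19.png',cv2.resize(a[135:225,295:410],(690,540),interpolation=2))"
```

```text
s19 25.6 [ 0.5325 -0.2096  0.0677] [[0.108, 0.993, 0.036], [0.994, -0.108, -0.009], [-0.005, 0.037, -0.999]] 0.0003 [ 0.3 -0.4  0.3]
```

View pics/c19.png

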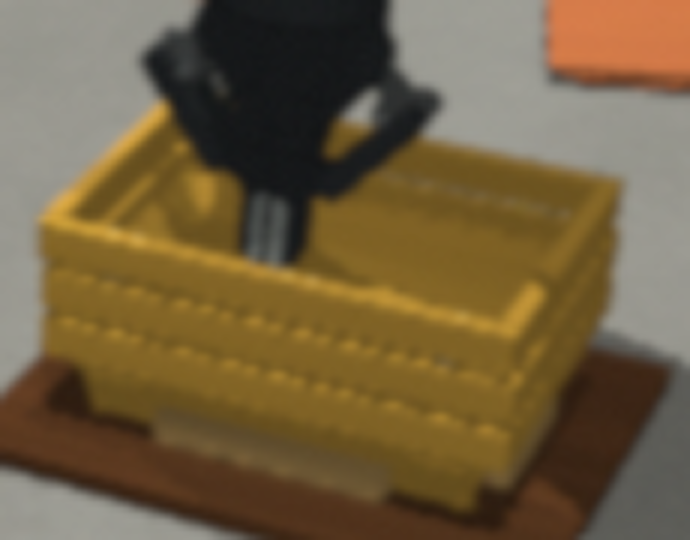

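Emit:
step_arm([
  [0,0,0,-2.5,0],
  [0,0,0,-3,0],
  [0,0,0,-2.5,0],
  [0.5,0.5,-1,-1,0],
  [2,1.2,-3,0,0],
  [3,1.2,-3,0,0],
  [3,1,-3,0,0],
  [3,0.4,-1,0,0],
])

```text
t: 26.32
tcp_pos: [0.4237, -0.1545, 0.1565]
orientation: [[0.109, 0.993, 0.04], [0.994, -0.109, -0.011], [-0.007, 0.041, -0.999]]
wrist_force: [-0.5, 0.1, -0.9]
gripper_width: 0.03
```

Emit:
step_arm([
  [3,0,0,0,0],
  [3,0,0,0,0],
  [3,0,0,0,0],
  [3,0,0,0,0],
  [3,0,0,0,0],
  [3,0,0,0,0],
  [3,0,0,0,0],
  [3,0,0,0,0],
])

```text
t: 26.98
tcp_pos: [0.4255, -0.1559, 0.157]
orientation: [[0.109, 0.993, 0.042], [0.994, -0.109, -0.013], [-0.008, 0.043, -0.999]]
wrist_force: [0.3, -0.4, 0.2]
gripper_width: 0.0298
```

```bash
python3 look.py wrist w20; python3 look.py side s20; python3 - <<'E'
from h import *; import pickle
im=cv2.imread("pics/w20.png");cv2.imwrite("pics/w20a.png",cv2.resize(im[130:390,230:560],None,fx=2.2,fy=2.2,interpolation=2))
a=cv2.imread('pics/s20.png');cv2.imwrite('pics/c20.png',cv2.resize(a[135:225,295:410],(690,540),interpolation=2))
E
```

```text
w20 26.98 [ 0.4255 -0.1559  0.157 ] [[0.109, 0.993, 0.042], [0.994, -0.109, -0.013], [-0.008, 0.043, -0.999]] 0.0298 [ 0.3 -0.4  0.2]
s20 27.03 [ 0.4255 -0.1559  0.1569] [[0.109, 0.993, 0.042], [0.994, -0.109, -0.013], [-0.008, 0.043, -0.999]] 0.0301 [-0.  -0.4 -0.7]
```

View pics/w20a.png

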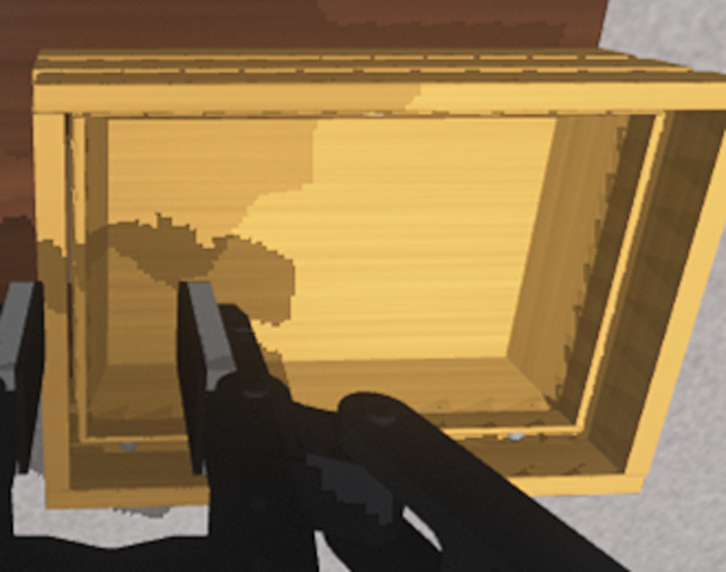

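View pics/c20.png

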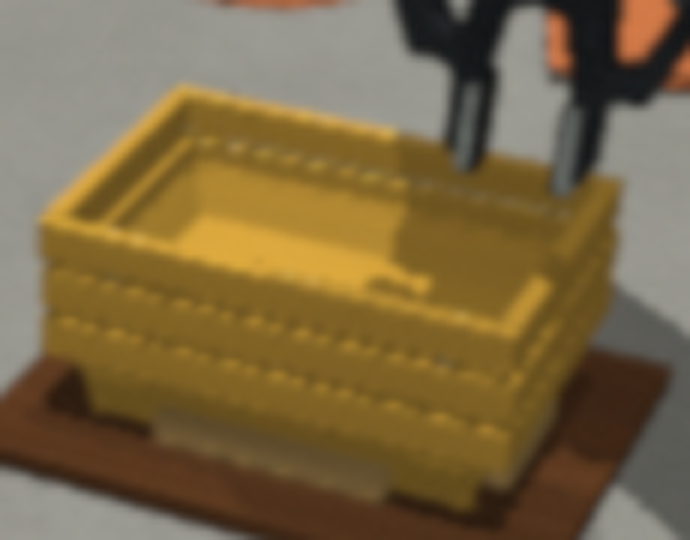

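```bash
python3 - <<'E'
from h import *; import pickle
s,c=pickle.load(open("pics/w20.pkl","rb"))
q=lambda x,y,z=.109:ray("wrist",(x+.5)/2.2-.5+230,(y+.5)/2.2-.5+130,z,c)
a,d,e,b=q(34,112),q(47,508),q(640,492),q(726,80)
print(np.round([a,d,e,b],4),np.linalg.norm(a-d),np.linalg.norm(e-d))
f=(a-d)/np.linalg.norm(a-d);ex=(e-d)/np.linalg.norm(e-d);print(np.arctan2(-f[0],f[1]),np.arctan2(ex[1],ex[0]))
print("centre",(a+e)/2)
g=a+ex*.004-f*.040; print("grip",g)
O=np.array(s["orientation"]);print("move",O.T@(np.r_[g[:2],.111]-s["tcp_pos"])*100,"yaw",np.arctan2(O[1,0],O[0,0]))
E
```

```text
[[ 0.4119 -0.1151  0.109 ]
 [ 0.3974 -0.2443  0.109 ]
 [ 0.5928 -0.2672  0.109 ]
 [ 0.5976 -0.1286  0.109 ]] 0.13002104782535664 0.19674924833307203
-0.11216769870312036 -0.11699692429909245
centre [ 0.5023663 -0.191157   0.109    ]
grip [ 0.41143635 -0.15528728  0.109     ]
move [-0.05938495 -1.60637691  4.53343112] yaw 1.4611460736092043
```

Emit:
step_arm([
  [3,0.2,-1,0.3,0],
  [3,0.05,-0.5,0.8,0],
  [3,0,-0.1,1.2,0],
  [3,0,0,1.0,0],
  [3,0,0,0.6,0],
  [3,0,0,0.2,0],
  [3,0,0,0,0],
  [3,0,0,0,0],
])

```text
t: 27.75
tcp_pos: [0.4112, -0.1519, 0.1098]
orientation: [[0.11, 0.993, 0.041], [0.994, -0.109, -0.012], [-0.008, 0.042, -0.999]]
wrist_force: [-0.8, 0.0, -0.7]
gripper_width: 0.0298
```

```bash
python3 look.py wrist w21
```

```text
w21 27.75 [ 0.4112 -0.1519  0.1098] [[0.11, 0.993, 0.041], [0.994, -0.109, -0.012], [-0.008, 0.042, -0.999]] 0.0298 [-0.8  0.  -0.7]
```

View pics/w21.png

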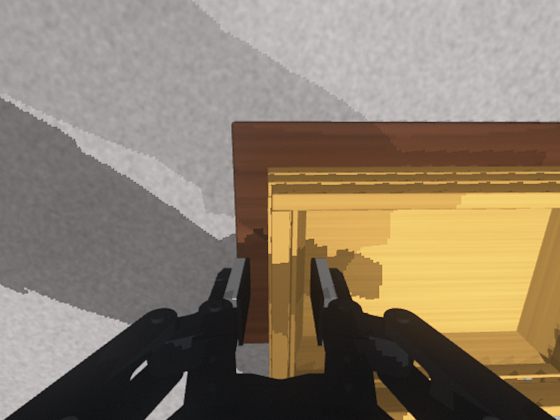

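Emit:
step_arm([
  [0.3,0,0,-0.1,0],
  [0.3,0,0,0,0],
  [0.3,0,0,0,0],
  [0.3,0,0,0,0],
  [0.3,0,0,0,0],
  [0.3,0,0,0,0],
  [0.3,0,0,0,0],
  [0.3,0,0,0,0],
], newtons=20)

```text
t: 28.47
tcp_pos: [0.4115, -0.1522, 0.1117]
orientation: [[0.11, 0.993, 0.042], [0.994, -0.11, -0.013], [-0.008, 0.043, -0.999]]
wrist_force: [0.3, 0.3, -1.7]
gripper_width: 0.0071
```

Emit:
step_arm([
  [0.3,0,0,-0.2,0],
  [0.3,0,0,-0.2,0],
  [0.3,0,0,-0.2,0],
  [0.3,0,0,-0.2,0],
  [0.3,0,0,-0.2,0],
  [0.3,0,0,0,0],
  [0.3,0,0,0,0],
  [0.3,0,0,0,0],
])

```text
t: 29.13
tcp_pos: [0.4123, -0.1522, 0.1236]
orientation: [[0.109, 0.993, 0.045], [0.994, -0.109, -0.013], [-0.008, 0.046, -0.999]]
wrist_force: [1.9, 0.8, -3.2]
gripper_width: 0.0069
```

```bash
python3 look.py side s22; python3 -c "
import cv2
a=cv2.imread('pics/s22.png');cv2.imwrite('pics/c22.png',cv2.resize(a[135:225,295:410],(690,540),interpolation=2))"
```

```text
s22 29.13 [ 0.4123 -0.1522  0.1236] [[0.109, 0.993, 0.045], [0.994, -0.109, -0.013], [-0.008, 0.046, -0.999]] 0.0069 [ 1.9  0.8 -3.2]
```

View pics/c22.png

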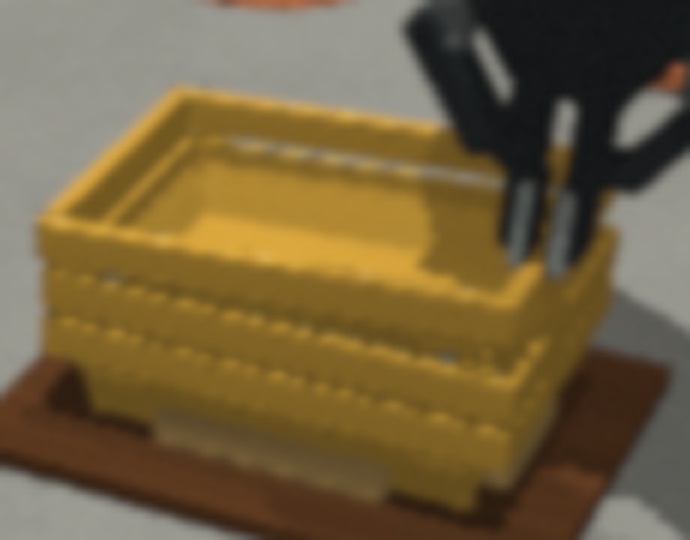

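Emit:
step_arm([
  [0.3,0,0,-0.2,0],
  [0.3,0,0,-0.2,0],
  [0.3,0,0,-0.2,0],
  [0.3,0,0,-0.2,0],
  [0.3,0,0,-0.2,0],
  [0.3,0,0,0,0],
  [0.3,0,0,0,0],
  [0.3,0,0,0,0],
])

```text
t: 29.85
tcp_pos: [0.4119, -0.1526, 0.1347]
orientation: [[0.11, 0.993, 0.045], [0.994, -0.109, -0.014], [-0.009, 0.046, -0.999]]
wrist_force: [2.4, -0.9, -2.9]
gripper_width: 0.0072
```

```bash
python3 look.py side s23; python3 -c "
import cv2
a=cv2.imread('pics/s23.png');cv2.imwrite('pics/c23.png',cv2.resize(a[135:225,295:410],(690,540),interpolation=2))"
```

```text
s23 29.85 [ 0.4119 -0.1526  0.1347] [[0.11, 0.993, 0.045], [0.994, -0.109, -0.014], [-0.009, 0.046, -0.999]] 0.0072 [ 2.4 -0.9 -2.9]
```

View pics/c23.png

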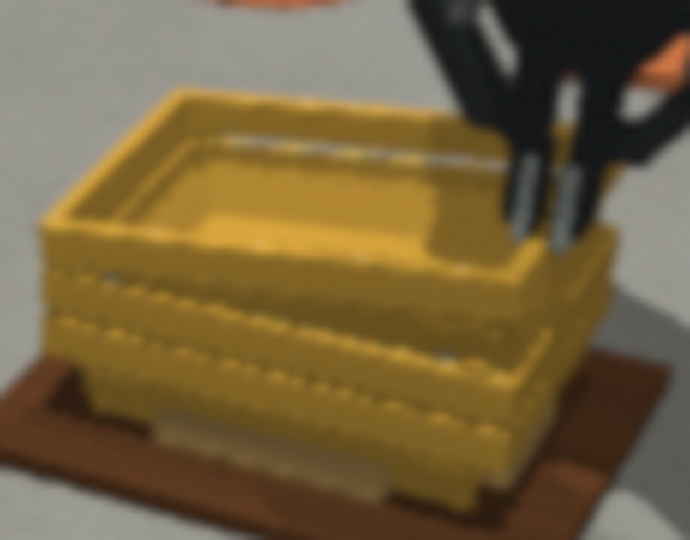

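Emit:
step_arm([
  [0.3,0,0,-0.2,0],
  [0.3,0,0,-0.2,0],
  [0.3,0,0,-0.2,0],
  [0.3,0,0,0,0],
  [0.3,0,0,0,0],
  [0.3,0,0,0,0],
  [0.3,0,0,0,0],
  [0.3,0,0,0,0],
])

```text
t: 30.57
tcp_pos: [0.4112, -0.1523, 0.141]
orientation: [[0.11, 0.993, 0.044], [0.994, -0.109, -0.014], [-0.009, 0.045, -0.999]]
wrist_force: [1.1, -0.3, -3.1]
gripper_width: 0.0071
```

Emit:
step_arm([
  [0.3,0,0,0,0],
  [0.3,0,0,0,0],
  [0.3,0,0,0,0],
  [0.3,0,0,0,0],
  [0.3,0,0,-0.2,0],
  [0.3,0,0,-0.2,0],
  [0.3,0,0,-0.2,0],
  [0.3,0,0,0,0],
], newtons=50)

```text
t: 31.23
tcp_pos: [0.4107, -0.1521, 0.1472]
orientation: [[0.11, 0.993, 0.043], [0.994, -0.109, -0.013], [-0.009, 0.045, -0.999]]
wrist_force: [1.0, 0.1, -1.5]
gripper_width: 0.0055
```

```bash
python3 look.py side s24; python3 -c "
import cv2
a=cv2.imread('pics/s24.png');cv2.imwrite('pics/c24.png',cv2.resize(a[125:225,295:410],(690,600),interpolation=2))"
```

```text
s24 31.23 [ 0.4107 -0.1521  0.1472] [[0.11, 0.993, 0.043], [0.994, -0.109, -0.013], [-0.009, 0.045, -0.999]] 0.0055 [ 1.   0.1 -1.5]
```

View pics/c24.png

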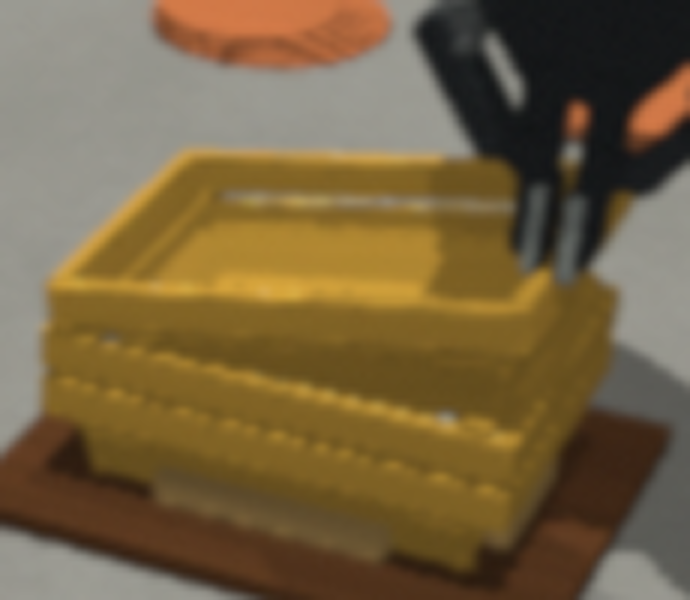

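Emit:
step_arm([
  [0.3,0,0,-0.2,0],
  [0.3,0,0,-0.2,0],
  [0.3,0,0,-0.2,0],
  [0.3,0,0,-0.2,0],
  [0.3,0,0,-0.2,0],
  [0.3,0,0,-0.2,0],
  [0.3,0,0,0,0],
  [0.3,0,0,0,0],
], newtons=90)

```text
t: 31.95
tcp_pos: [0.4093, -0.1515, 0.1601]
orientation: [[0.11, 0.993, 0.041], [0.994, -0.11, -0.013], [-0.008, 0.043, -0.999]]
wrist_force: [-0.8, -1.0, -2.4]
gripper_width: 0.0042
```

```bash
python3 look.py side s25; python3 -c "
import cv2
a=cv2.imread('pics/s25.png');cv2.imwrite('pics/c25.png',cv2.resize(a[125:225,295:410],(690,600),interpolation=2))"
```

```text
s25 31.95 [ 0.4093 -0.1515  0.1601] [[0.11, 0.993, 0.041], [0.994, -0.11, -0.013], [-0.008, 0.043, -0.999]] 0.0042 [-0.8 -1.  -2.4]
```

View pics/c25.png

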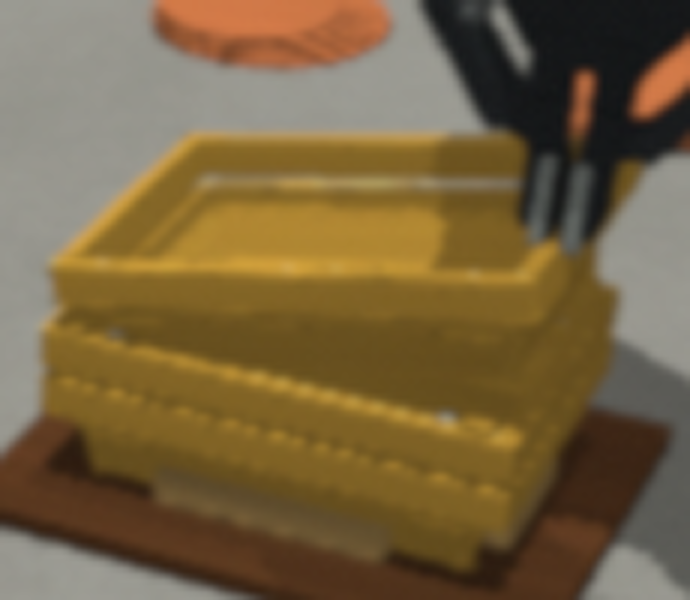

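Emit:
step_arm([
  [0.2,0,0,0,0],
  [0.2,0,0,-0.5,0],
  [0.2,0,0,-1,0],
  [0.2,0,0,-1.2,0],
  [0.2,0,0,-1.2,0],
  [0.2,0,0,-1.2,0],
  [0.2,0,0,-0.8,0],
  [0.2,0,0,-0.3,0],
], newtons=120)

```text
t: 32.67
tcp_pos: [0.4062, -0.1503, 0.229]
orientation: [[0.11, 0.993, 0.042], [0.994, -0.109, -0.012], [-0.008, 0.043, -0.999]]
wrist_force: [0.0, -0.9, -2.9]
gripper_width: 0.0038
```

```bash
python3 look.py side s26;python3 look.py wrist w26
```

```text
s26 32.67 [ 0.4062 -0.1503  0.229 ] [[0.11, 0.993, 0.042], [0.994, -0.109, -0.012], [-0.008, 0.043, -0.999]] 0.0038 [ 0.  -0.9 -2.9]
w26 32.72 [ 0.4064 -0.1505  0.2293] [[0.11, 0.993, 0.042], [0.994, -0.109, -0.013], [-0.008, 0.043, -0.999]] 0.0035 [-0.3  0.8 -1.7]
```

View pics/s26.png

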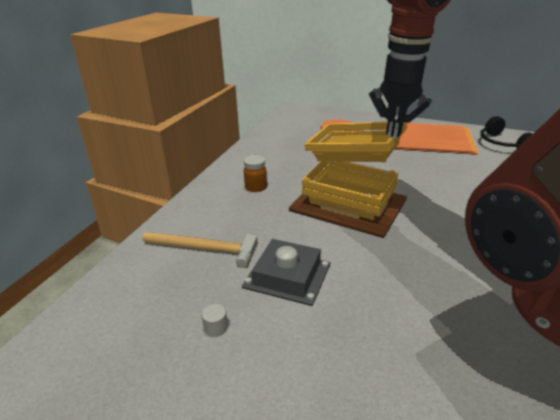

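View pics/w26.png

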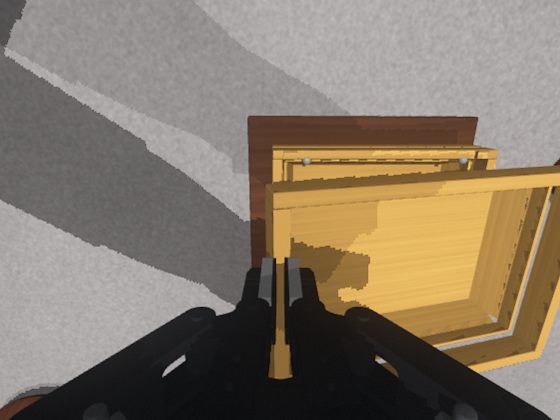

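```bash
cat > tilt.py <<'E'
from h import *; import pickle,sys
from scipy.optimize import least_squares
# fit tray pose from pixels of outer rim-top corners (side view) with grip-centre constraint
def fit(name,pts,cam="side",gy=.025):
    s,_=pickle.load(open(f"pics/{name}.pkl","rb")); c=pickle.load(open(f"pics/{name}.pkl","rb"))[1]
    P=np.array(s["tcp_pos"]);O=np.array(s["orientation"])
    yaw=np.arctan2(O[1,1],O[0,1])
    tip=P+O[:,2]*.003
    from scipy.spatial.transform import Rotation as Ro
    def corner(q,k):
        Rm=Ro.from_euler("ZYX",[q[3],q[4],q[5]]).as_matrix()
        return q[:3]+Rm@np.array([k[0]*.1,k[1]*.07,.026]),Rm
    def res(q):
        r=[]
        for k,uv in pts.items(): r+=list((np.array(proj(cam,corner(q,k)[0],c))-uv)/1.0)
        Rm=corner(q,(1,1))[1]
        g=q[:3]+Rm@np.array([-.096,gy,.026])
        r+=list((g-tip)/np.array([.002,.004,.004])); r.append((q[3]-yaw)/.03)
        return r
    q0=np.r_[tip+np.array([.096,-.02,-.03]),yaw,0,0]
    f=least_squares(res,q0); q=f.x
    Rm=corner(q,(1,1))[1]
    print(name,"centre",np.round(q[:3],4),"yaw,pitch,roll",np.round(q[3:],3),"tilt",round(np.arccos(Rm[2,2]),3),"res",np.round(f.fun,1))
    return q
E
python3 - <<'E'
import cv2
a=cv2.imread('pics/s26.png');cv2.imwrite('pics/c26.png',cv2.resize(a[105:205,295:410],(690,600),interpolation=2))
E
```

```text
(no output)
```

View pics/c26.png

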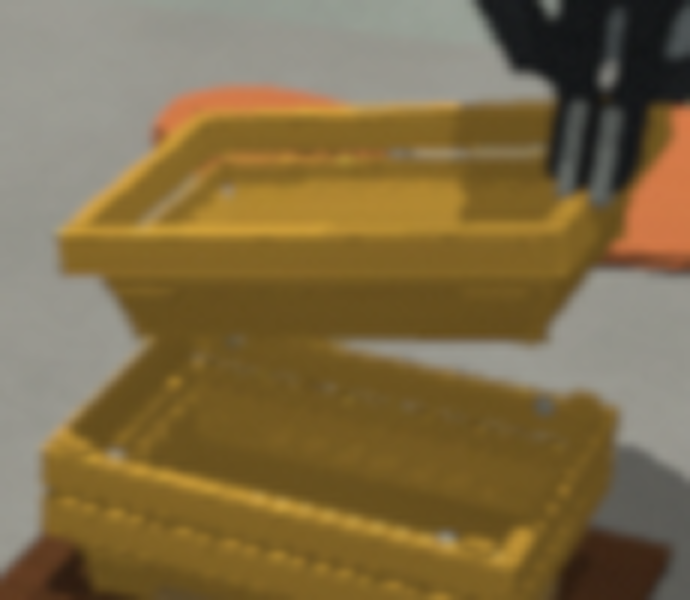

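```bash
python3 - <<'E'
from tilt import fit
m=lambda x,y:((x+.5)/6-.5+295,(y+.5)/6-.5+105)
fit("s26",{(1,1):m(62,235),(1,-1):m(200,115),(-1,1):m(572,233),(-1,-1):m(668,103)})
fit("s26",{(1,1):m(62,235),(1,-1):m(200,115),(-1,1):m(572,233)})
E
```

```text
s26 centre [ 0.4896 -0.1844  0.1759] yaw,pitch,roll [-0.098  0.207  0.031] tilt 0.209 res [-1.1  0.  -0.1  0.2 -0.8 -0.4  0.7 -0.5 -1.2 -0.3 -1.1  0.4]
s26 centre [ 0.489  -0.1849  0.1768] yaw,pitch,roll [-0.102  0.216  0.015] tilt 0.216 res [-0.8  0.4  0.2 -0.3 -0.8 -0.6 -1.3 -0.3 -0.7  0.3]
```

Emit:
step_arm([
  [0.2,0,1,0.3,0],
  [0.2,0,1.5,0.6,0],
  [0.2,0,1.2,0.8,0],
  [0.2,0,0.5,1,0],
  [0.2,0,0,1,0],
  [0.2,0,0,0.7,0],
  [0.2,0,0,0.3,0],
  [0.2,0,0,0.2,0],
])

```text
t: 33.43
tcp_pos: [0.4493, -0.1547, 0.1747]
orientation: [[0.11, 0.993, 0.037], [0.994, -0.109, -0.01], [-0.006, 0.038, -0.999]]
wrist_force: [-0.9, 0.4, -2.3]
gripper_width: 0.0038
```

Emit:
step_arm([
  [0.2,0,0,0.3,0],
  [0.2,0,0,0.4,0],
  [0.2,0,0,0.4,0],
  [0.2,0,0,0.4,0],
  [0.2,0,0,0.4,0],
  [0.2,0,0,0.2,0],
  [0.2,0,0,0,0],
  [0.2,0,0,0,0],
])

```text
t: 34.1
tcp_pos: [0.4499, -0.1555, 0.1533]
orientation: [[0.111, 0.993, 0.039], [0.994, -0.11, -0.012], [-0.007, 0.041, -0.999]]
wrist_force: [-1.4, 1.1, -0.7]
gripper_width: 0.0039
```

```bash
python3 look.py side s27; python3 -c "
import cv2
a=cv2.imread('pics/s27.png');cv2.imwrite('pics/c27.png',cv2.resize(a[115:215,285:400],(690,600),interpolation=2))"
```

```text
s27 34.1 [ 0.4499 -0.1555  0.1533] [[0.111, 0.993, 0.039], [0.994, -0.11, -0.012], [-0.007, 0.041, -0.999]] 0.0039 [-1.4  1.1 -0.7]
```

View pics/c27.png

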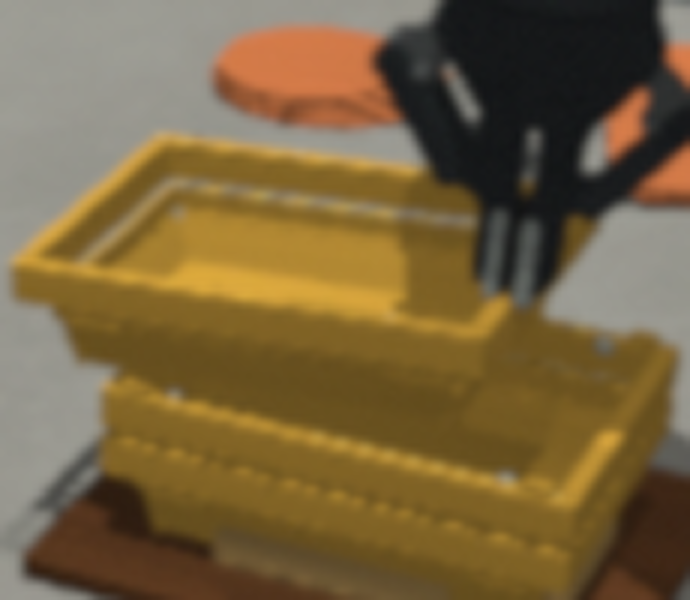

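```bash
python3 - <<'E'
from tilt import fit
m=lambda x,y:((x+.5)/6-.5+285,(y+.5)/6-.5+115)
fit("s27",{(1,1):m(15,265),(1,-1):m(165,135),(-1,1):m(490,335)})
E
```

```text
s27 centre [ 0.5374 -0.1931  0.1143] yaw,pitch,roll [-0.119  0.092 -0.006] tilt 0.092 res [-0.3  0.1 -0.2 -0.1 -0.7 -0.3 -1.1 -0.4 -0.4 -0.3]
```

Emit:
step_arm([
  [0.2,0,0,-0.8,0],
  [0.2,0,0,-1.2,0],
  [0.2,0.3,0,-1.2,0],
  [0.2,0.8,0,-0.8,0],
  [0.2,1.4,-0.1,0,0],
  [0.2,2,-0.15,0,0],
  [0.2,2.5,-0.2,0,0],
  [0.2,2.5,-0.2,0,0],
])

```text
t: 34.82
tcp_pos: [0.4534, -0.0588, 0.2017]
orientation: [[0.118, 0.992, 0.044], [0.993, -0.117, -0.015], [-0.01, 0.045, -0.999]]
wrist_force: [0.3, 0.4, -2.8]
gripper_width: 0.0041
```

Emit:
step_arm([
  [0.2,2.5,-0.2,0,0],
  [0.2,2.5,-0.2,0,0],
  [0.2,2.5,-0.2,0,0],
  [0.2,2.5,-0.2,0,0],
  [0.2,2.5,-0.2,0,0],
  [0.2,2,-0.15,0,0],
  [0.2,1.4,-0.1,0,0],
  [0.2,0.7,-0.05,0,0],
])

```text
t: 35.48
tcp_pos: [0.4585, 0.1237, 0.2092]
orientation: [[0.113, 0.992, 0.051], [0.994, -0.113, -0.012], [-0.006, 0.052, -0.999]]
wrist_force: [0.3, -1.1, -2.1]
gripper_width: 0.0037
```

Emit:
step_arm([
  [0.2,0.2,0,0,0],
  [0.2,0,0,0,0],
  [0.2,0,0,0,0],
  [0.2,0,0,0,0],
  [0.2,0,0,0,0],
  [0.2,0,0,0,0],
  [0.2,0,0,0,0],
  [0.2,0,0,0,0],
])

```text
t: 36.15
tcp_pos: [0.4588, 0.1245, 0.2112]
orientation: [[0.115, 0.992, 0.052], [0.993, -0.114, -0.013], [-0.007, 0.053, -0.999]]
wrist_force: [0.6, 0.0, -2.7]
gripper_width: 0.0037
```

```bash
python3 look.py side s28; python3 look.py wrist w28; python3 -c "
import cv2
a=cv2.imread('pics/s28.png');cv2.imwrite('pics/c28.png',cv2.resize(a[160:340,180:390],(700,600),interpolation=2))"
```

```text
s28 36.15 [0.4588 0.1245 0.2112] [[0.115, 0.992, 0.052], [0.993, -0.114, -0.013], [-0.007, 0.053, -0.999]] 0.0037 [ 0.6  0.  -2.7]
w28 36.2 [0.4588 0.1245 0.2111] [[0.115, 0.992, 0.052], [0.993, -0.114, -0.013], [-0.007, 0.053, -0.999]] 0.0036 [-0.1 -0.8 -2.8]
```

View pics/s28.png

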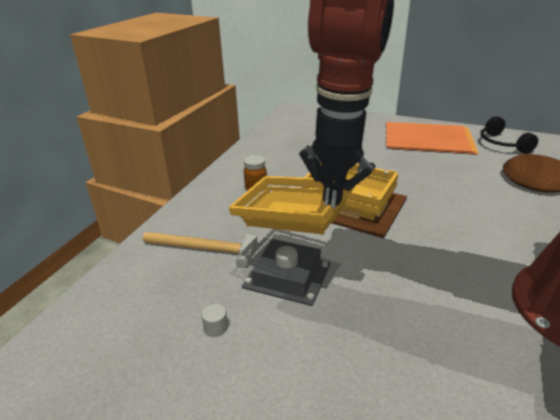

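View pics/c28.png

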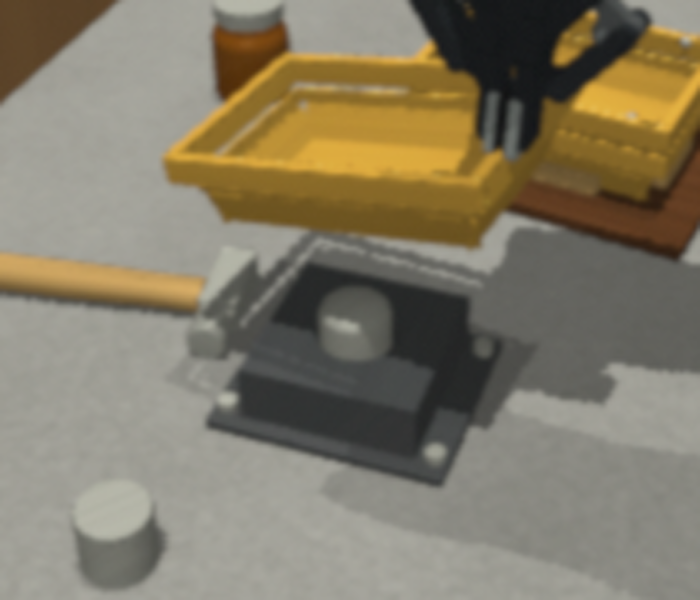

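```bash
python3 - <<'E'
from tilt import fit
import numpy as np,pickle
m=lambda x,y:((x+.5)/3.3333-.5+180,(y+.5)/3.3333-.5+160)
q=fit("s28",{(1,1):m(167,162),(1,-1):m(285,57),(-1,1):m(485,188)})
s=pickle.load(open("pics/s28.pkl","rb"))[0];O=np.array(s["orientation"])
print("move cm",O.T@(np.array([.549,.117,.143])-q[:3])*100)
E
```

```text
s28 centre [0.5416 0.0892 0.1579] yaw,pitch,roll [-0.101  0.222  0.007] tilt 0.222 res [-0.9  0.5  0.5 -0.4 -0.6 -0.5 -1.2 -0.4 -0.9  0.5]
move cm [2.85718196 0.3388556  1.49507445]
```

```bash
python3 - <<'E'
from h import *
from scipy.optimize import least_squares
from scipy.spatial.transform import Rotation as Ro
c=calibration("side")
def fit3(pts,fix=None,yaw=-.117):
    def res(q):
        Rm=Ro.from_euler("ZYX",[q[3],q[4],q[5]]).as_matrix(); r=[]
        for k,uv in pts.items(): r+=list(np.array(proj("side",q[:3]+Rm@np.array([k[0]*.1,k[1]*.07,k[2]]),c))-uv)
        return r+[(q[3]-yaw)/.03]
    f=least_squares(res,[.52,0,.12,yaw,0,0]);q=f.x
    print(np.round(q,4),"tilt",round(np.arccos(Ro.from_euler("ZYX",q[3:]).as_matrix()[2,2]),3),np.round(f.fun,1))
m=lambda x,y:((x+.5)/6-.5+295,(y+.5)/6-.5+135)
T=.026
fit3({(1,1,T):m(40,218),(1,-1,T):m(183,87),(-1,-1,T):m(622,180),(-1,1,T):m(515,338)})
m=lambda x,y:((x+.5)/3.3333-.5+180,(y+.5)/3.3333-.5+160)
fit3({(1,1,T):m(167,162),(1,-1,T):m(285,57),(-1,1,T):m(485,188)})
# with floor bottom corners too (80,50 at -.026)
def fl():
    c2={(1,1,T):m(167,162),(1,-1,T):m(285,57),(-1,1,T):m(485,188)}
    c2[(.8,.714,-.026)]=m(228,220); c2[(-.8,.714,-.026)]=m(478,245); return c2
fit3(fl())
E
```

```text
[ 0.5039 -0.1995  0.0735 -0.1179 -0.0034  0.0048] tilt 0.006 [ 0.1  0.2 -0.1 -0.3  0.1  0.3 -0.1 -0.2 -0. ]
[ 0.5446  0.0817  0.1518 -0.0911  0.2053  0.0162] tilt 0.206 [-0.2  0.   0.4 -0.1 -0.1  0.   0.9]
[ 0.5475  0.0773  0.1494 -0.0838  0.1973  0.0225] tilt 0.199 [-0.4 -0.7 -0.3 -0.3 -0.4 -0.5  1.2  0.6 -0.1  1.   1.1]
```

Emit:
step_arm([
  [0.2,0.6,0.1,0.2,0],
  [0.2,0.8,0.1,0.3,0],
  [0.2,0.7,0.1,0.3,0],
  [0.2,0.4,0,0.2,0],
  [0.2,0.2,0,0.1,0],
  [0.2,0,0,0,0],
  [0.2,0,0,0,0],
  [0.2,0,0,0,0],
])

```text
t: 36.92
tcp_pos: [0.4657, 0.1548, 0.198]
orientation: [[0.113, 0.992, 0.051], [0.994, -0.112, -0.012], [-0.007, 0.052, -0.999]]
wrist_force: [-0.2, -0.1, -2.9]
gripper_width: 0.0038
```

```bash
python3 look.py side s29; python3 look.py top t29; python3 -c "
import cv2
a=cv2.imread('pics/s29.png');cv2.imwrite('pics/c29.png',cv2.resize(a[160:340,180:390],(700,600),interpolation=2))"
```

```text
s29 36.92 [0.4657 0.1548 0.198 ] [[0.113, 0.992, 0.051], [0.994, -0.112, -0.012], [-0.007, 0.052, -0.999]] 0.0038 [-0.2 -0.1 -2.9]
t29 36.97 [0.4657 0.1547 0.1981] [[0.113, 0.992, 0.051], [0.994, -0.113, -0.012], [-0.007, 0.052, -0.999]] 0.0035 [-0.3  0.1 -2.9]
```

View pics/c29.png

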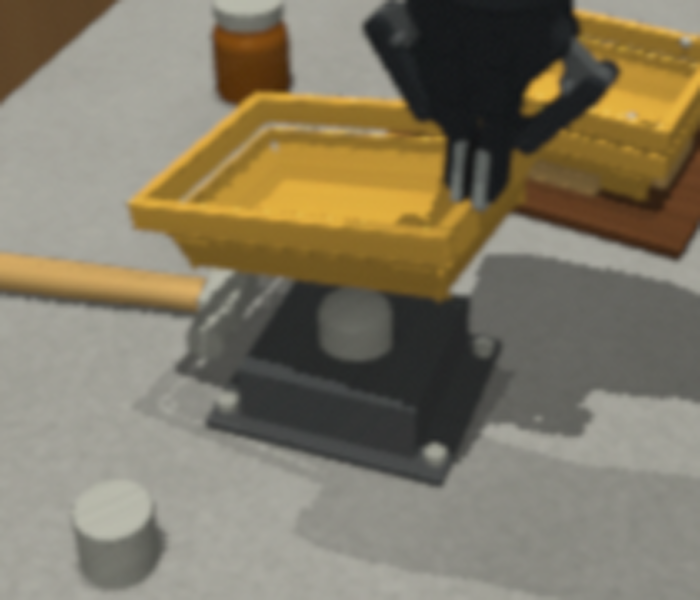

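View pics/t29.png

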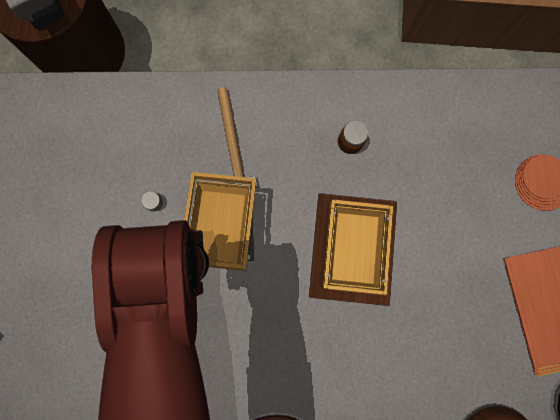

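```bash
python3 - <<'E'
from tilt import fit
from h import *
from scipy.optimize import least_squares
from scipy.spatial.transform import Rotation as Ro
m=lambda x,y:((x+.5)/3.3333-.5+180,(y+.5)/3.3333-.5+160)
pts={(1,1):m(131,207),(1,-1):m(255,95),(-1,1):m(450,240)}
fit("s29",pts)
# joint side+top; top far corners
cs,ct=calibration("side"),calibration("top")
tp={(1,1):(192,173.5),(1,-1):(256,179),(-1,-1):(246.5,270)}
def res(q):
    Rm=Ro.from_euler("ZYX",q[3:]).as_matrix();r=[]
    for P,n,c in ((pts,"side",cs),(tp,"top",ct)):
        for k,uv in P.items(): r+=list(np.array(proj(n,q[:3]+Rm@np.array([k[0]*.1,k[1]*.07,.026]),c))-uv)
    return r
f=least_squares(res,[.55,.117,.14,-.11,.2,0]);q=f.x
print("joint",np.round(q,4),"tilt",round(np.arccos(Ro.from_euler("ZYX",q[3:]).as_matrix()[2,2]),3),np.round(f.fun,1))
im=cv2.imread("pics/t29.png");cv2.imwrite("pics/t29a.png",cv2.resize(im[160:290,170:280],None,fx=4.5,fy=4.5,interpolation=2))
E
```

```text
s29 centre [0.5491 0.1199 0.1452] yaw,pitch,roll [-0.1    0.221  0.006] tilt 0.221 res [-0.8  0.5  0.5 -0.4 -0.5 -0.5 -0.9 -0.3 -0.8  0.4]
joint [ 0.5499  0.1169  0.1422 -0.0972  0.2087  0.0144] tilt 0.209 [-0.3  0.1  0.8 -0.2  0.1  0.1 -0.4 -0.2  0.   0.3  0.3 -0.6]
```

View pics/t29a.png

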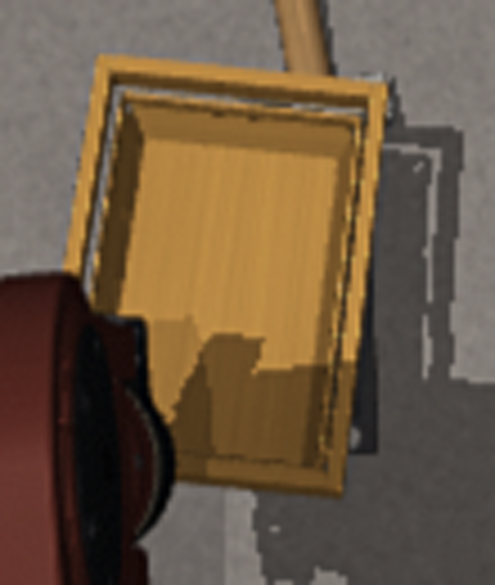

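```bash
python3 - <<'E'
from workcell import ctrl
import numpy as np
s=ctrl.read_state(); print(s["t"],np.round(s["joint_velocities"],3),s["wrist_force"],s["gripper_width"])
print(ctrl.sign_off())
E
```

```text
37.0167 [-0.001 -0.001  0.001  0.     0.001  0.001] [ 0.75162771 -0.7351272  -2.06866597] 0.0037618077400430935
the job is handed in; nothing more can be done
None
```

The job is handed in at about 37 s: the domed head is seated in the pocket, and the gripper is holding the top tray over it. No verdict came back, so this rests on my own checks.

**Head:** I put it in dome up and released it. Its height by the arm's own position was within about 1 mm of fully home. The wrist picture showed it centred inside the pocket mouth.

**Peel:** The first two grips came off nearly level and did not tilt the tray enough, so I put it back and pressed it down into the nest. The third grip was shallow and weak, on the near short rim about 45 mm from a corner. It raised that end by about 2.5 to 3 cm (roughly 0.13 to 0.15 rad) with the far corners still down. No lift of the lower trays was visible in the pictures.

**Last check, from the side and top cameras together:**

| Quantity | Measured | Required |
|---|---|---|
| Tray centre | (0.550, 0.117, 0.142) m | within 30 mm of the pocket and above 0.112 m |
| Pocket centre | (0.549, 0.117) m | – |
| Tray floor above dome | about 4.5 cm | touching nothing |
| Wrist load | 2 to 3 N (the tray weighs about 2.5 N) | – |
| Arm motion | still | below 30 mm/s |

**Tilt – the weak point:** the tray's far end hangs low by about 0.21 to 0.22 rad; the limit is 0.25. I levelled it once to about 0.09, but it sagged back after lifting. The last two readings were the same, so I left it.

The flat head, hammer and jar were not touched.

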